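Load a freshly coated stone blank into the drying rack with a peel

TASK

Pick up the steel peel by its wooden grip with the stone blank lying on its blade, carry the stone level to the drying rack and lower it onto the two rails with the blade between them. With the peel's shoulder slide the stone along the rails until the spring buffer of the end stop gives a little, gently, then draw the peel out and stand it flat on the table, leaving the stone lying square on the rails against the buffer. Never touch the freshly coated stone with the gripper, tip it or drop it, and leave the other things alone.

Things in the scene. Friction and masses are not known exactly. Their poses are not given: they have to be found in the camera images.
- peel: Flat steel setting peel, 350 g, standing by itself on its blade. Origin: underside of the blade, below the middle of the grip; x along the blade to its free tip, z up. Blade 28 mm wide (y), 4 mm thick, x = -45 to +104 mm. Wooden grip: a bar along x on two small posts, x = -46 to +48 mm, 20 mm wide (y), 38 to 62 mm above the underside.
- peel_grip (a point): Mid height of the wooden grip (50 mm above the underside, 20 mm ahead of the peel's origin), axes as the peel: the balance point with the stone aboard. Pinched here across y from above with a firm grip (about 45 N) the peel stays level.
- peel_shoulder (a point): Foot of the shoulder's front face, on the blade's top (peel x = 60, z = 4 mm), axes as the peel. The shoulder is a steel plate across the blade, 28 mm wide, 4 mm thick, standing 12 mm above the blade's top; it pushes the stone's rear edge. The blade reaches 44 mm ahead of it.
- stone: Pale stone blank 50 mm (x) by 56 mm (y) by 10 mm thick, 60 to 95 g, loose on the blade 1 to 5 mm ahead of the shoulder, overhanging it at both sides and the tip. Origin: centre of its underside; z up, x along the blade (within 0.06 rad). Only peel and rack may touch it; pressing over 15 N, tipping over 15 degrees or a fall spoils it.
- rack: Wooden drying rack fixed to the table. Origin: on the table below the middle of its open mouth (front ends of the rails); x into the rack along the rails, y left, z up. Two rails, x = 0 to 130 mm, tops 45 mm above the table, channel 38 mm wide between them, open at front and top. Low fences on the rails' outer edges, tops at 53 mm, 64 mm apart inside.
- rack_mouth (a point): Middle of the mouth at the height of the rail tops, axes as the rack. Deeper in, an end stop bridges the rails: a metal block 62 mm wide, its screw up to 70 mm above the table, carrying in front a dark spring buffer plate 44 mm wide, 46 to 58 mm above the table.
- rack_base (a point): Middle of the base plate's top (150 x 100 x 8 mm, its front edge 6 mm before the mouth), axes as the rack. The buffer's free face lies between 65 and 89 mm in from the mouth; where is not measured, it has to be felt. It yields 1.5 N per mm to +x for 6 mm, then meets the hard block. Press the stone on it with 3 to 10 N for a moment.
- tub: Bystander: open clear plastic tub with stone chips, 112 mm across, 58 mm high, on the table beyond the work; origin under its centre. To be left alone.
- blank_bar: Bystander: loose pale stone bar 150 x 20 x 18 mm lying on the table; origin under its centre, x along it. To be left alone.
- nippers: Bystander: tile nippers about 205 mm long and 70 mm wide, 18 mm high, lying on the table; origin on the table about 90 mm from the handle ends, x towards the jaws. To be left alone.
Not all that is in view belongs to the job. Of the things like the peel, leave any that is purple; of the rest the smaller one is meant.

How it is judged:
By the outcome, as a careful person would: the job done as asked, in the order asked, and still so for the second after the job is handed in, with the robot touching nothing.
It also fails if it takes over 69 s, if anything falls off the work surface, if the arm or the gripper's body presses on something with over 40 N, if the wrist force passes 120 N, or if a joint passes its speed limit or range.

ROBOT

A 7-joint arm with a two-finger parallel gripper is mounted at the origin on the work surface. World frame = base frame: x ahead of the robot, y to its left, z up, the work surface at z = 0. Lengths are in m, angles in degrees, forces in N, time in s.
With the tool pointing down it reaches from about 0.425 to 0.875 m from the base axis. Payload 4.7 kg.
Tool frame: the origin (TCP) lies between the finger pads; the fingertips stand 8 mm ahead of it and the grasp point (between the pads) lies 11 mm behind it; x points along the fingers, z is the direction in which the jaws open and shut, and the axes are right-handed (so a half turn about x gives the same grasp; the last joint's range is limited). The gripper opens to 87 mm and grips with 3 to 60 N. Pads are 19 mm wide; open, the fingers measure 117 mm over their backs; the gripper's body (75 mm by 190 mm) begins 51 mm behind the grasp point.
Start: joints at [71.339, 18.392, -4.016, 83.108, 1.295, 78.541, -3.26], TCP at [0.217, -0.613, 0.198] pointing down, gripper open.
Joint ranges: [-163.93, 163.93], [-17.29, 119.83], [-79.2, 71.16], [3.27, 140.29], [-89.18, 269.18], [5.43, 117.66], [-154.24, 154.24]. Speed limits (degrees/s): [147.25, 147.25, 180, 180, 180, 180, 180].

INTERFACE

Orientations are given as [roll, pitch, yaw] about the fixed x, y, z axes, in that order (R = Rz(yaw) Ry(pitch) Rx(roll)).
In Python, from cell import telemetry, vision, sign_off gives the robot as it stands. The module is installed in compiled form; this text tells all that it offers.
- The arm moves only by the tool drive_tool, never from a script. Its arguments are lists of equal length, an entry for each row: "offset": the shift along the tool's x, y, z in m, a list of three; "angular": the turn, a rotation vector about the tool's x, y, z in rad, a list of three. A call has 1 to 10 rows; each row is the pose to reach, as a shift and turn from the pose measured when the call began, along the tool's axes at that moment; what a row does not reach only later rows make up. A row lasts 1/8 s, in which the tool goes at most 62.5 mm and 10.7 degrees, less where a joint would pass 70% of its speed; a pose out of reach is approached as far as the arm can. A call with a gripper value outside its range is refused whole. "fingers" is the closure, from -1 (fully open) to 1 (shut), set as the call begins (left out, the last holds). The fingers move at their own pace and stop on an object; "squeeze" is the grip in N (left out, the last holds). Time passes only in rows, so rows that repeat a pose let the fingers close. It gives the time, the measured TCP pose, the force and the opening at its end, in the units of the state.
- telemetry.get_obs(): the state, without advancing time (a new reading comes with each control period).
- vision.read_camera(name): name is "scene" or "side" or "wrist"; returns a dict with "pixels" (384x512x3 uint8, red, green, blue), "intrinsics" (3x3 intrinsics, pixels), "world_from_camera" (4x4, takes a point from camera to world coordinates); the wrist camera has in their place "T_tool_cam" (4x4, takes a point from camera to tool coordinates, whose origin is the TCP and whose axes are the tool frame's). Camera axes: x right, y up, looking along -z (the intrinsics and any distortion apply to the point x, -y, -z); pixel columns grow to the right and rows downward; lengths in m; the calibration is good to about 2 mm. A picture is of the moment at which its call begins: read the wrist's pose just before it. There is no depth.
- sign_off(): hands the job in, once; it reports no verdict.
The state is a dict: "time_s": time; "qpos": joint angles; "joint_velocities": joint speeds; "effort": joint torques, N m; "tool_pos": TCP position; "tool_rot": TCP orientation; "force": force on the tool from outside, world axes, zero at the start; "wrist_torque": the same for the moment, N m; "grip_width": finger opening in m.
Only numpy, scipy, OpenCV 4.12 (cv2) and the standard library are available. Lean on these libraries where they do the work, as an engineer would, in place of code of your own. Each camera call takes 0.05 s, during which the arm holds its last target.

## Working session

There is one attempt and no reset: what is moved stays moved. The work goes in short steps, Python scripts to look and compute and a tool call to move; the robot and the scene stay as the last step left them, time stands still between calls to the robot, and variables do not carry over. Pictures are saved under pics/ and viewed, and the job is handed in when it is done.

Besides the shell and the picture viewer there is one more tool, called after "Request:" in YAML: its name, and indented under it one key for each argument. drive_tool: Moves the arm, as the interface text tells. Its arguments: {"type":"object","properties":{"offset":{"type":"array"},"angular":{"type":"array"},"fingers":{"type":"number"},"squeeze":{"type":"number"}},"required":["offset","angular"]}

```bash
mkdir -p pics; ls
cat > h.py <<'E'
import numpy as np, cv2
from cell import telemetry, vision
def grab(n,fn=None):
    o=telemetry.get_obs(); d=vision.read_camera(n)
    if fn: cv2.imwrite('pics/'+fn,cv2.cvtColor(d['pixels'],cv2.COLOR_RGB2BGR))
    return o,d
E
python3 - <<'E'
from h import *
import pickle
o=telemetry.get_obs();print(o)
D={}
for n in ['scene','side','wrist']:
    o,d=grab(n,n+'0.png');D[n]=d
    print(n,{k:np.array(v).round(4).tolist() for k,v in d.items() if k!='pixels'})
pickle.dump(D,open('d0.pkl','wb'))
E
```

```text
pics
{'time_s': 0.0, 'qpos': array([71.34177187, 18.44103701, -4.01665075, 83.17548807,  1.29386674,
       78.5407132 , -3.2594231 ]), 'joint_velocities': array([-0.06117066, -0.10697805,  0.0523468 , -0.04900883, -0.06765558,
        0.04248008, -0.03835399]), 'effort': array([ 1.10350327e-04, -4.91287351e+01, -4.03740825e-01, -3.12528241e+01,
       -6.37660269e-02,  4.36730019e-02,  1.88500258e-04]), 'tool_pos': array([ 0.21637742, -0.61228312,  0.19713416]), 'tool_rot': array([-177.80324989,   89.88786573,  111.66615378]), 'force': array([ 1.07910061,  0.01054325, -0.09997044]), 'wrist_torque': array([-0.01110505, -0.03377248,  0.0155734 ]), 'grip_width': 0.08674417649318118}
scene {'intrinsics': [[457.0301, 0.0, 254.6443], [0.0, 457.0301, 195.4278], [0.0, 0.0, 1.0]], 'world_from_camera': [[0.6836, -0.4831, 0.5471, 1.1897], [0.7295, 0.475, -0.4921, -0.5707], [-0.0222, 0.7355, 0.6772, 0.8802], [0.0, 0.0, 0.0, 1.0]]}
side {'intrinsics': [[357.3448, 0.0, 254.3953], [0.0, 357.3448, 195.7381], [0.0, 0.0, 1.0]], 'world_from_camera': [[-0.9949, 0.0585, -0.0827, 0.4916], [-0.1004, -0.6776, 0.7286, 0.6883], [-0.0134, 0.7331, 0.68, 0.7391], [0.0, 0.0, 0.0, 1.0]]}
wrist {'intrinsics': [[268.5249, 0.0, 256.2883], [0.0, 268.5249, 184.0414], [0.0, 0.0, 1.0]], 'T_tool_cam': [[-0.0004, 0.292, -0.9564, -0.1861], [0.0012, 0.9564, 0.292, 0.0802], [1.0, -0.001, -0.0007, -0.0003], [0.0, 0.0, 0.0, 1.0]]}
```

View pics/scene0.png

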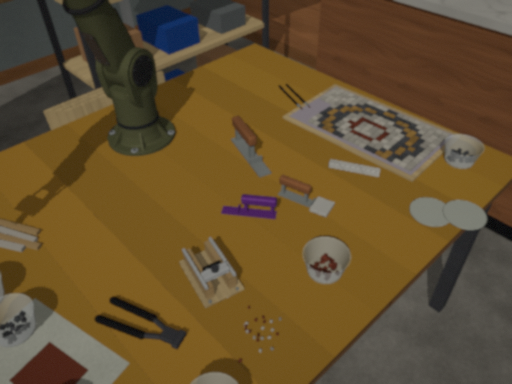

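View pics/side0.png

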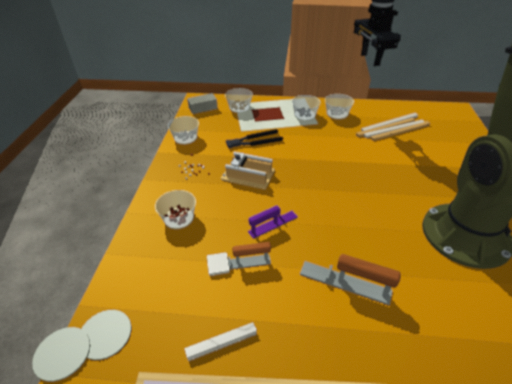

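View pics/wrist0.png

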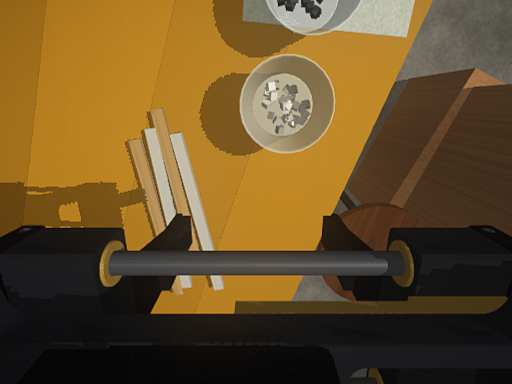

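Candidates (scene pixels): the large brown-handled peel at (250,145), the purple one at (252,207), and the small brown-handled one at (297,190) with the stone at (321,206). The small one fits: it is not purple, it is the smaller of the rest, and it carries the stone. I'll confirm in an enlarged crop.

Run:
```python
import cv2
s=cv2.imread('pics/scene0.png');t=cv2.imread('pics/side0.png')
def c(im,x0,y0,w,h,f,fn):
    o=cv2.resize(im[y0:y0+h,x0:x0+w],None,fx=f,fy=f,interpolation=cv2.INTER_CUBIC)
    for i in range(0,w,10):cv2.putText(o,str(x0+i),(i*f,8),0,.3,(0,0,255),1);cv2.line(o,(i*f,10),(i*f,14),(0,0,255))
    for i in range(0,h,10):cv2.putText(o,str(y0+i),(0,i*f+4),0,.3,(0,0,255),1)
    cv2.imwrite('pics/'+fn,o)
c(s,265,165,80,60,10,'c1.png');c(t,195,230,90,60,8,'c2.png')
c(s,170,225,80,85,7,'c3.png');c(t,210,140,80,60,10,'c4.png')
```

```text
(no output)
```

View pics/c1.png

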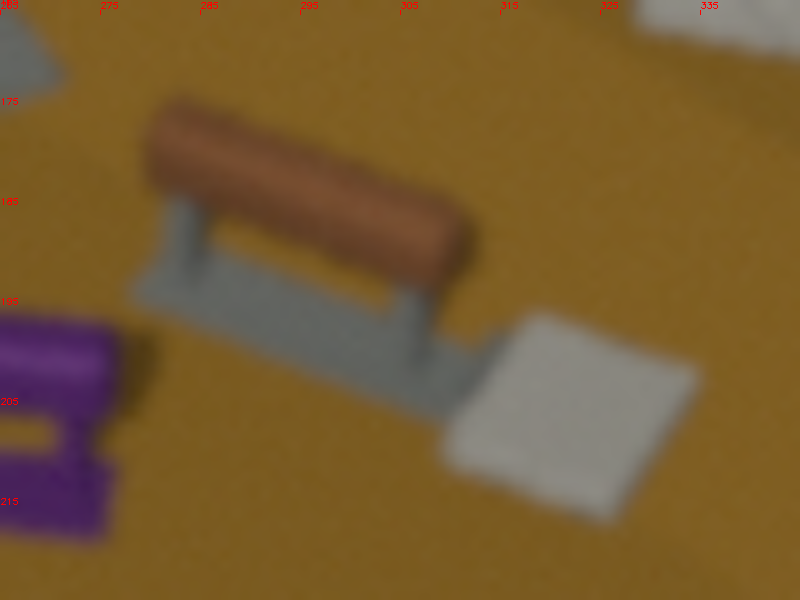

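View pics/c2.png

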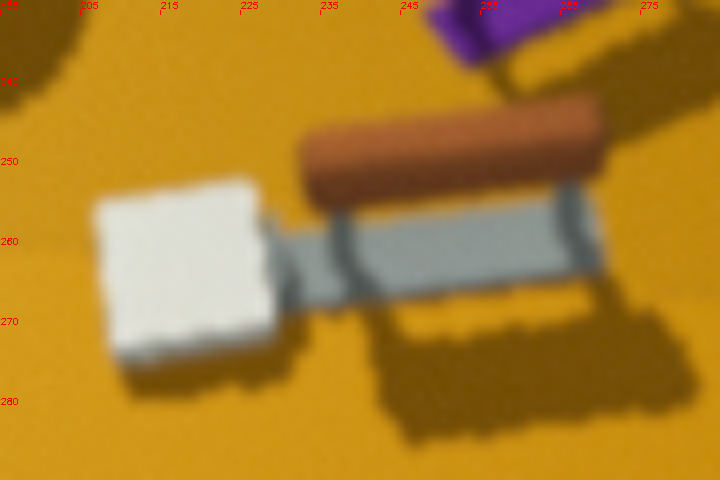

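View pics/c3.png

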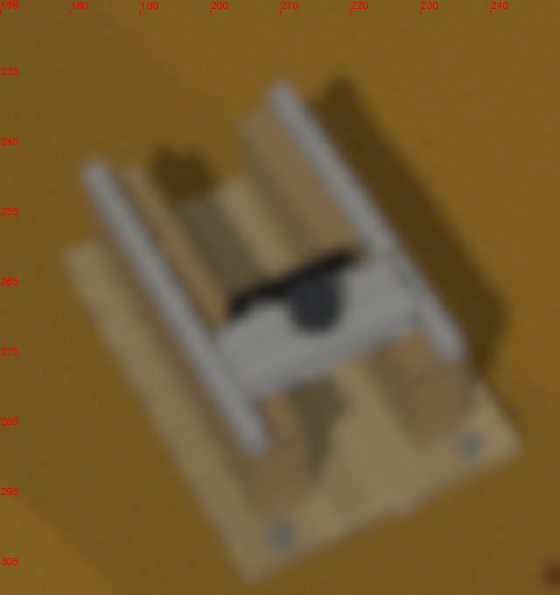

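View pics/c4.png

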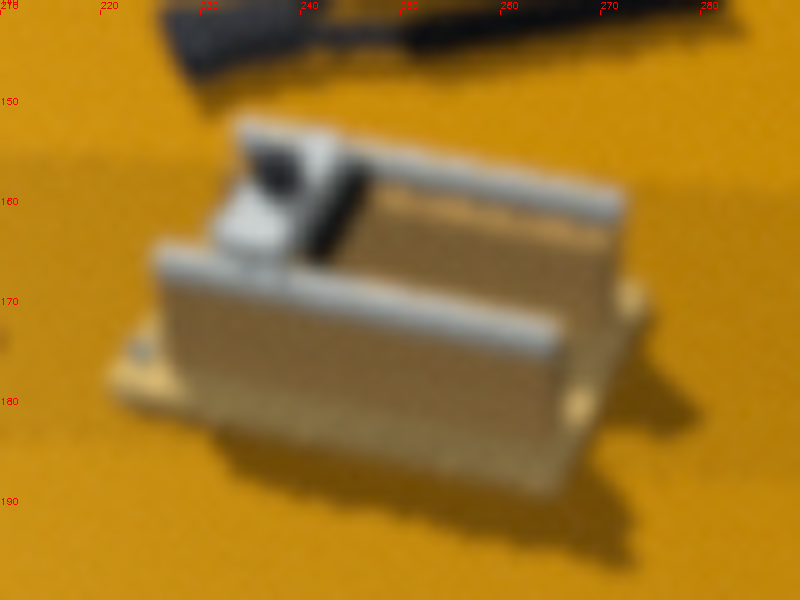

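The crops confirm it: the small brown-handled peel carries the stone (scene: stone corners around (309..335, 196..217)), and the purple one lies beside it. The rack mouth faces the robot side. Next I'll fit the poses from both cameras.

```bash
cat > fit.py <<'E'
from h import *
import pickle
from scipy.optimize import least_squares
D=pickle.load(open('d0.pkl','rb'))
def proj(d,P):
    T=np.linalg.inv(d['world_from_camera']);p=np.c_[P,np.ones(len(P))]@T.T
    K=d['intrinsics'];return np.c_[K[0,0]*p[:,0]/-p[:,2]+K[0,2],K[1,1]*-p[:,1]/-p[:,2]+K[1,2]]
def ray(d,uv,z):
    K=d['intrinsics'];c=np.array([(uv[0]-K[0,2])/K[0,0],-(uv[1]-K[1,2])/K[1,1],-1]);T=np.array(d['world_from_camera'])
    r=T[:3,:3]@c;o=T[:3,3];return o+r*(z-o[2])/r[2]
def pix(c,org,f): return np.array(org)+np.array(c)/f-0.5+0.5/f
def X(v,P):
    c,s=np.cos(v[2]),np.sin(v[2]);return np.asarray(P)@np.array([[c,s,0],[-s,c,0],[0,0,1]])+[v[0],v[1],0]
def fit(obs,v0,ncam=True):
    def r(v): return np.concatenate([(proj(D[c],X(v,[P]))[0]-uv) for c,P,uv in obs])
    s=least_squares(r,v0,loss='soft_l1')
    return s.x,r(s.x).reshape(-1,2)
E
python3 - <<'E'
from fit import *
S=lambda c:('scene',pix(c,(265,165),10));Z=lambda c:('side',pix(c,(195,230),8))
R=lambda c:('scene',pix(c,(170,225),7));Q=lambda c:('side',pix(c,(210,140),10))
for n,f,l in [('stone sc',S,[(540,312),(700,372),(612,522),(443,465)]),('stone si',Z,[(97,200),(252,178),(277,330),(115,352)])]:
    print(n,[ray(D[f(c)[0]],f(c)[1],.014).round(4).tolist()[:2] for c in l])
print('blade',[ray(D[f(c)[0]],f(c)[1],.004).round(4).tolist()[:2] for f,c in [(S,(130,292)),(S,(435,425)),(Z,(607,268)),(Z,(297,310))]])
print('fence',[ray(D[f(c)[0]],f(c)[1],.053).round(4).tolist()[:2] for f,c in [(R,(95,165)),(R,(283,88)),(R,(250,450)),(R,(455,350)),(Q,(555,338)),(Q,(617,203)),(Q,(165,255)),(Q,(245,127))]])
E
```

```text
stone sc [[0.6156, 0.1847], [0.6622, 0.1975], [0.683, 0.1361], [0.6373, 0.1202]]
stone si [[0.6785, 0.1404], [0.6308, 0.1273], [0.614, 0.1842], [0.6617, 0.1966]]
blade [[0.5222, 0.1171], [0.619, 0.1383], [0.5159, 0.1447], [0.6106, 0.1693]]
fence [[0.5372, -0.2184], [0.5546, -0.15], [0.6662, -0.2538], [0.6817, -0.1819], [0.553, -0.1487], [0.5387, -0.2175], [0.6773, -0.1792], [0.662, -0.2482]]
```

Run:
```python
from fit import *
S=lambda c,P:('scene',P,pix(c,(265,165),10));Z=lambda c,P:('side',P,pix(c,(195,230),8))
R=lambda c,P:('scene',P,pix(c,(170,225),7));Q=lambda c,P:('side',P,pix(c,(210,140),10))
a,b,t=.025,.028,.014
st=[S((540,312),(-a,b,t)),S((700,372),(a,b,t)),S((612,522),(a,-b,t)),S((443,465),(-a,-b,t)),Z((97,200),(a,-b,t)),Z((252,178),(-a,-b,t)),Z((277,330),(-a,b,t)),Z((115,352),(a,b,t))]
v,r=fit(st,[.648,.16,.26]);print('stone',v[:2].round(4),np.degrees(v[2]).round(2));print(r.round(2).tolist())
def peelres(v):
    o=[]
    # full pt: rear corners; edge points: perpendicular only
    for c,P in [(S((130,292),0),(-.045,-.014,.004)),(Z((607,268),0),(-.045,.014,.004)),(Z((593,190),0),(-.045,-.014,.004))]:
        o+=list(proj(D[c[0]],X(v,[P]))[0]-c[2])
    # edge / axis points: lateral only in world
    for c,y,z in [(S((435,425),0),-.014,.004),(S((280,353),0),-.014,.004),(Z((297,310),0),.014,.004),(Z((450,290),0),.014,.004)]:
        p=ray(D[c[0]],c[2],z);lat=-np.sin(v[2])*(p[0]-v[0])+np.cos(v[2])*(p[1]-v[1]);o.append((lat-y)*500)
    # grip bar: lower visible edge left/right ; top-edge ends
    return np.array(o)
s=least_squares(peelres,[.56,.14,.26]);v=s.x;print('peel',v[:2].round(4),np.degrees(v[2]).round(2),s.fun.round(2).tolist())
sv=v
for n,d in D.items():
    if n=='wrist':continue
    im=cv2.cvtColor(d['pixels'],cv2.COLOR_RGB2BGR);f=4;im=cv2.resize(im,None,fx=f,fy=f,interpolation=cv2.INTER_CUBIC)
    def poly(v,P,col,cl=True):
        q=proj(d,X(v,np.array(P)));q=((q+.5)*f).astype(int);cv2.polylines(im,[q.reshape(-1,1,2)],cl,col,1)
    poly(sv,[(-.045,-.014,.004),(.06,-.014,.004),(.06,.014,.004),(-.045,.014,.004)],(0,255,0))
    for z in (.038,.062): poly(sv,[(-.046,-.010,z),(.048,-.010,z),(.048,.010,z),(-.046,.010,z)],(255,0,0))
    vr,rr=fit([R((95,165),(0,.034*-1*-1,.053)),R((283,88),(0,-.034*-1*-1,.053))][:0]+[
      R((95,165),(0,-.034,.053)),R((283,88),(0,.034,.053)),R((250,450),(.13,-.034,.053)),R((455,350),(.13,.034,.053)),
      Q((555,338),(0,.034,.053)),Q((617,203),(0,-.034,.053)),Q((165,255),(.13,.034,.053)),Q((245,127),(.13,-.034,.053))],[.545,-.184,-.26])
    print('rack',vr[:2].round(4),np.degrees(vr[2]).round(2),rr.round(2).tolist())
    for y in (-.032,.032): poly(vr,[(0,y,.053),(.13,y,.053)],(0,255,0),False)
    for y in (-.019,.019): poly(vr,[(0,y,.045),(.13,y,.045)],(255,0,0),False)
    poly(vr,[(-.006,-.05,.008),(.144,-.05,.008),(.144,.05,.008),(-.006,.05,.008)],(255,0,255))
    for z in(.046,.058):poly(vr,[(.078,-.022,z),(.078,.022,z)],(0,0,255),False)
    x0,y0={'scene':(170,165),'side':(195,140)}[n]
    cv2.imwrite(f'pics/ov_{n}.png',im[y0*f:(y0+145)*f,x0*f:(x0+180)*f])
```

```text
stone [0.6469 0.1619] 15.99
[[-0.8, 0.39], [-0.15, 0.49], [0.15, -1.91], [0.07, -2.68], [-0.14, 0.45], [0.06, 0.25], [-0.3, -0.82], [-0.53, -0.36]]
peel [0.5627 0.1414] 13.78 [0.02, 0.01, 0.11, -0.12, -0.01, 0.82, -1.22, 0.18, 0.84, 0.64]
rack [ 0.5458 -0.1843] -14.32 [[0.44, -0.21], [-0.5, 0.19], [0.78, -1.93], [-0.97, 0.0], [-0.33, -0.56], [0.42, 0.08], [-0.7, -0.89], [-0.37, -0.23]]
rack [ 0.5458 -0.1843] -14.32 [[0.44, -0.21], [-0.5, 0.19], [0.78, -1.93], [-0.97, 0.0], [-0.33, -0.56], [0.42, 0.08], [-0.7, -0.89], [-0.37, -0.23]]
```

View pics/ov_scene.png

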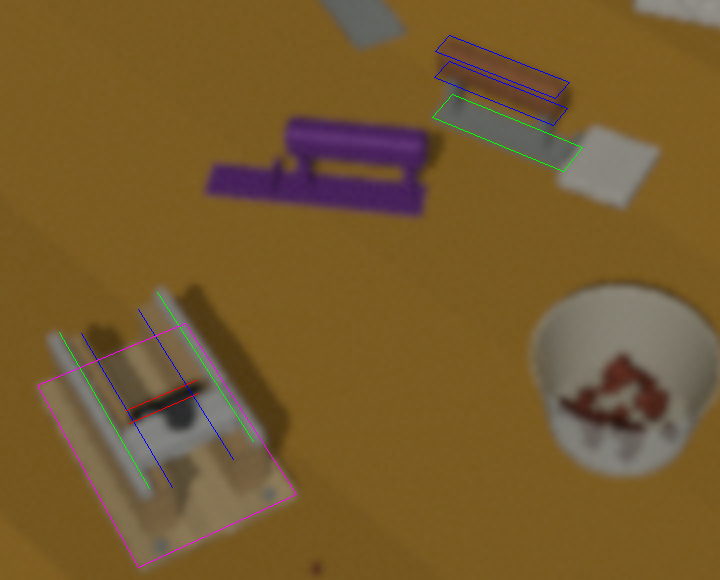

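View pics/ov_side.png

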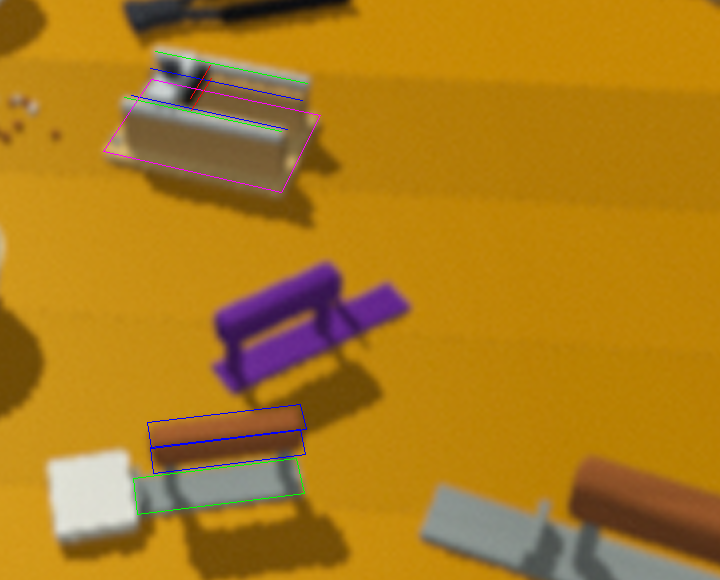

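```bash
cat >> h.py <<'E'
from scipy.spatial.transform import Rotation as Ro
def Rt(o): return Ro.from_euler('xyz',o['tool_rot'],degrees=True).as_matrix()
def down(yaw,flip=1):
    # tool x down, tool z along flip*peel y
    z=flip*np.array([-np.sin(yaw),np.cos(yaw),0]);x=np.array([0,0,-1.]);return np.c_[x,np.cross(z,x),z]
def plan(p,R):
    o=telemetry.get_obs();R0=Rt(o)
    off=R0.T@(np.array(p)-o['tool_pos']);rv=Ro.from_matrix(R0.T@R).as_rotvec()
    return off,rv,o
E
python3 - <<'E'
from h import *
o=telemetry.get_obs();print(Rt(o).round(3))
for f in (1,-1):
    off,rv,_=plan([.582,.146,.15],down(np.radians(14.2),f));print(f,off.round(4),rv.round(3),np.degrees(np.linalg.norm(rv)))
E
```

```text
[[-0.001  0.943  0.333]
 [ 0.001  0.333 -0.943]
 [-1.    -0.    -0.001]]
1 [ 0.0482  0.5974 -0.5931] [-3.05e+00 -0.00e+00 -2.00e-03] 174.72872384695245
-1 [ 0.0482  0.5974 -0.5931] [ 0.092 -0.001  0.   ] 5.27192141134827
```

Request:
drive_tool:
  offset:
    - [0, 0.02, -0.02]
    - [0, 0.06, -0.06]
    - [0, 0.1, -0.1]
    - [0, 0.14, -0.14]
    - [0, 0.18, -0.18]
    - [0, 0.22, -0.22]
    - [0, 0.26, -0.26]
    - [0, 0.3, -0.3]
    - [0, 0.34, -0.34]
    - [0, 0.38, -0.38]
  angular:
    - [0, 0, 0]
    - [0, 0, 0]
    - [0.01, 0, 0]
    - [0.02, 0, 0]
    - [0.03, 0, 0]
    - [0.04, 0, 0]
    - [0.05, 0, 0]
    - [0.06, 0, 0]
    - [0.07, 0, 0]
    - [0.09, 0, 0]
  fingers: -1
  squeeze: 45

```text
time_s: 1.4
tool_pos: [0.4484, -0.1258, 0.198]
tool_rot: [-173.4, 90.0, 110.9]
force: [0.5, -0.5, -0.9]
grip_width: 0.087
```

Run:
```python
from h import *
off,rv,o=plan([.582,.146,.15],down(np.radians(14.2),-1));print(off.round(4),rv.round(3),o['tool_pos'],o['time_s'],o['qpos'].round(1))
```

```text
[ 0.0481  0.1964 -0.2305] [ 0.001 -0.001  0.   ] [ 0.44844509 -0.12581114  0.19795171] 1.4 [ 44.3  -3.4 -30.4 107.1  -1.8  75.8 -61.3]
```

Request:
drive_tool:
  offset:
    - [0, 0.03, -0.035]
    - [0, 0.065, -0.075]
    - [0, 0.1, -0.12]
    - [0.01, 0.14, -0.16]
    - [0.02, 0.17, -0.2]
    - [0.035, 0.19, -0.223]
    - [0.048, 0.196, -0.23]
    - [0.048, 0.196, -0.23]
  angular:
    - [0, 0, 0]
    - [0, 0, 0]
    - [0, 0, 0]
    - [0, 0, 0]
    - [0, 0, 0]
    - [0, 0, 0]
    - [0, 0, 0]
    - [0, 0, 0]

```text
time_s: 2.4
tool_pos: [0.5806, 0.1447, 0.1486]
tool_rot: [-102.9, 89.8, -178.7]
force: [-0.2, 0.1, 0.2]
grip_width: 0.087
```

Run:
```python
from h import *
import pickle
o,d=grab('wrist','w1.png');pickle.dump((o,d),open('w1.pkl','wb'));print(o['tool_pos'],o['tool_rot'],o['qpos'].round(1),o['time_s'])
```

```text
[0.58059576 0.144694   0.14855767] [-102.94563751   89.80020049 -178.65915432] [  20.1   19.2  -44.5   93.2   13.9   73.5 -102.6] 2.4
```

View pics/w1.png

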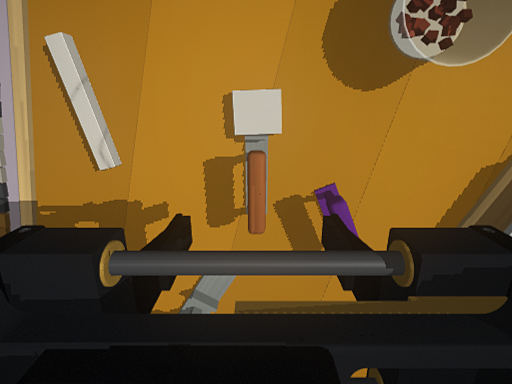

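```bash
cat >> h.py <<'E'
def wcam(o,d):
    T=np.eye(4);T[:3,:3]=Rt(o);T[:3,3]=o['tool_pos'];e=dict(d);e['world_from_camera']=T@np.array(d['T_tool_cam']);return e
def crop(im,x0,y0,w,h,f,fn):
    o=cv2.resize(im[y0:y0+h,x0:x0+w],None,fx=f,fy=f,interpolation=cv2.INTER_CUBIC)
    for i in range(0,w,10):cv2.putText(o,str(x0+i),(i*f,8),0,.3,(0,0,255),1);cv2.line(o,(i*f,10),(i*f,14),(0,0,255))
    for i in range(0,h,10):cv2.putText(o,str(y0+i),(0,i*f+4),0,.3,(0,0,255),1)
    cv2.imwrite('pics/'+fn,o)
E
python3 - <<'E'
from fit import *
o,d=pickle.load(open('w1.pkl','rb'));e=wcam(o,d)
crop(cv2.imread('pics/w1.png'),215,80,130,160,5,'w1c.png')
c,s=np.cos(np.radians(14)),np.sin(np.radians(14))
for uv in [(316,190),(334,182),(355,225),(348,232)]:
  for z in (.004,.06):
    p=ray(e,uv,z)-[.5627,.1414,0];print(uv,z,(p[0]*c+p[1]*s).round(4),(-p[0]*s+p[1]*c).round(4))
for n,P in [('bladerear',(-.045,0,.004)),('gripfront',(.048,0,.062)),('griprear',(-.046,0,.062)),('sh',(.06,0,.016))]:
    print(n,proj(e,X([.5627,.1414,np.radians(13.8)],[P])))
E
```

```text
(316, 190) 0.004 -0.0108 -0.0786
(316, 190) 0.06 0.0078 -0.0654
(334, 182) 0.004 0.0002 -0.1009
(334, 182) 0.06 0.0169 -0.0839
(355, 225) 0.004 -0.0602 -0.1349
(355, 225) 0.06 -0.0333 -0.1121
(348, 232) 0.004 -0.0708 -0.1265
(348, 232) 0.06 -0.042 -0.1052
bladerear [[255.14310309 214.00824108]]
gripfront [[255.65431345 153.06390843]]
griprear [[254.90661125 235.47738716]]
sh [[255.8491356  135.72690313]]
```

View pics/w1c.png

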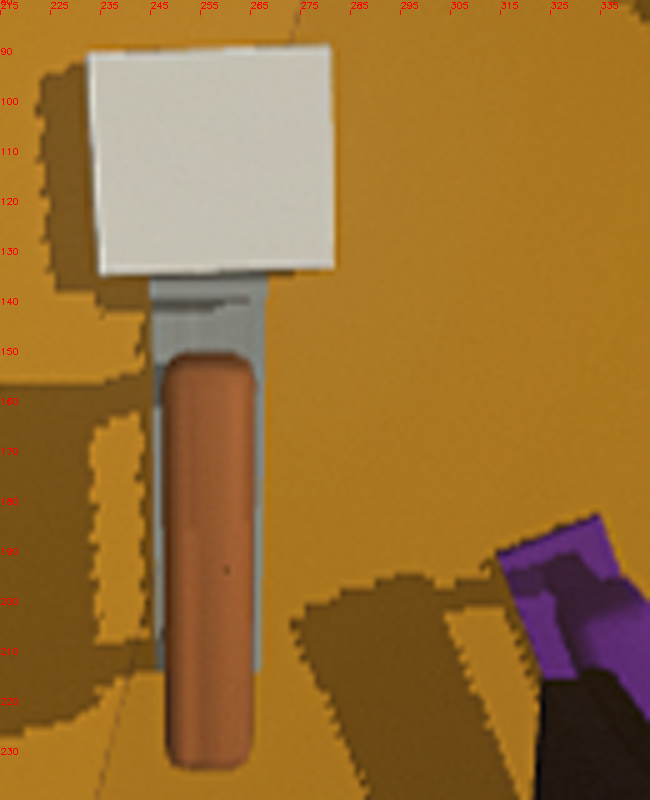

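Run:
```python
from fit import *
o,d=pickle.load(open('w1.pkl','rb'));e=wcam(o,d);R0=Rt(o)
print('tool y yaw',np.degrees(np.arctan2(R0[1,1],R0[0,1])),R0.round(4).tolist())
# rounded top of end visible ~z .058
P=[ray(e,uv,z) for uv,z in [((256.4,150.7),.060),((256.4,233.4),.060),((256.3,135.2),.016)]]
print([p.round(4).tolist() for p in P]);print('len',np.linalg.norm(P[0]-P[1]))
u=(P[0]-P[1]);print('yaw',np.degrees(np.arctan2(u[1],u[0])))
m=(P[0]+P[1])/2; u/=np.linalg.norm(u); g=m+u*.019; print('grip pt',g, 'origin',m-u*.001)
q=[ray(e,(215+a/5-.4,80+b/5-.4),.014) for a,b in [(88,52),(330,44),(334,268),(98,275)]]
print('stone',np.mean(q,0).round(4),np.degrees(np.arctan2(*( (q[0]+q[1]-q[2]-q[3])[1::-1]))), (np.mean(q,0)-(m-u*.001))@u)
yaw=np.radians(14.2)
off,rv,_=plan([g[0],g[1],.039],down(yaw,-1));print(off.round(4),rv.round(3))
```

```text
tool y yaw 14.286559243555509 [[-0.0035, 0.9691, 0.2468], [-0.0001, 0.2468, -0.9691], [-1.0, -0.0034, -0.0008]]
[[0.6115, 0.1526, 0.06], [0.52, 0.1292, 0.06], [0.6217, 0.1554, 0.016]]
len 0.0945255647204255
yaw 14.361309413109979
grip pt [0.58414608 0.1456164  0.06      ] origin [0.56477106 0.14065569 0.06      ]
stone [0.6473 0.161  0.014 ] 16.263792014479897 0.08497130161505616
[ 0.1105  0.0035 -0.0009] [ 0.    -0.     0.002]
```

Request:
drive_tool:
  offset:
    - [0.01, 0.0035, -0.001]
    - [0.025, 0.0035, -0.001]
    - [0.045, 0.0035, -0.001]
    - [0.065, 0.0035, -0.001]
    - [0.085, 0.0035, -0.001]
    - [0.1, 0.0035, -0.001]
    - [0.108, 0.0035, -0.001]
    - [0.11, 0.0035, -0.001]
    - [0.11, 0.0035, -0.001]
  angular:
    - [0, 0, 0.002]
    - [0, 0, 0.002]
    - [0, 0, 0.002]
    - [0, 0, 0.002]
    - [0, 0, 0.002]
    - [0, 0, 0.002]
    - [0, 0, 0.002]
    - [0, 0, 0.002]
    - [0, 0, 0.002]
  fingers: -0.1

```text
time_s: 3.58
tool_pos: [0.5846, 0.1459, 0.04]
tool_rot: [90.1, 89.9, 14.3]
force: [-0.8, -0.1, 0.3]
grip_width: 0.0476
```

Run:
```python
from h import *
off,rv,o=plan([.5841,.1456,.039],down(np.radians(14.3),-1));print(off.round(4),rv.round(3),o['tool_pos'],o['force'])
```

```text
[ 0.001  -0.0005  0.0001] [-0.002 -0.    -0.001] [0.58457434 0.14586005 0.03995792] [-0.76672713 -0.05425833  0.29307323]
```

Positioned within 1 mm. Now closing with 45 N.

Request:
drive_tool:
  offset:
    - [0.001, -0.0005, 0]
    - [0.001, -0.0005, 0]
    - [0.001, -0.0005, 0]
    - [0.001, -0.0005, 0]
    - [0.001, -0.0005, 0]
    - [0.001, -0.0005, 0]
    - [0.001, -0.0005, 0]
    - [0.001, -0.0005, 0]
  angular:
    - [0, 0, 0]
    - [0, 0, 0]
    - [0, 0, 0]
    - [0, 0, 0]
    - [0, 0, 0]
    - [0, 0, 0]
    - [0, 0, 0]
    - [0, 0, 0]
  fingers: 1
  squeeze: 45

```text
time_s: 4.58
tool_pos: [0.5841, 0.1458, 0.0389]
tool_rot: [95.0, 89.9, 19.2]
force: [-0.2, 0.4, -0.4]
grip_width: 0.0006
```

Run:
```python
from h import *
import pickle
o,d=grab('wrist','w2.png');pickle.dump((o,d),open('w2.pkl','wb'));print(o['tool_pos'],o['tool_rot'],o['force'],o['grip_width'],o['time_s'])
```

```text
[0.58406685 0.14578484 0.03893854] [95.00239673 89.94649164 19.21175039] [-0.18736765  0.40154321 -0.35987736] 0.0005998149479341298 4.575
```

View pics/w2.png

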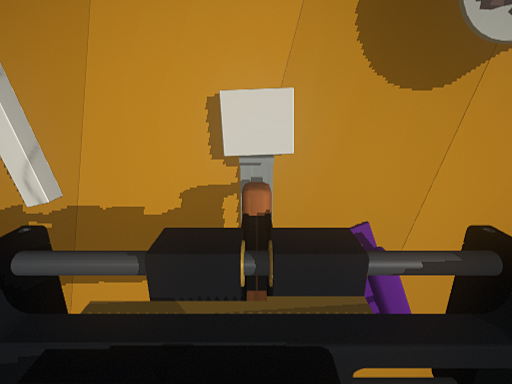

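Run:
```python
from h import *
a=grab('scene','s2.png');b=grab('side','d2.png')
crop(cv2.imread('pics/s2.png'),245,130,110,90,7,'s2c.png');crop(cv2.imread('pics/d2.png'),195,180,110,100,6,'d2c.png');crop(cv2.imread('pics/w2.png'),200,130,110,180,3,'w2c.png')
```

```text
(no output)
```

View pics/s2c.png

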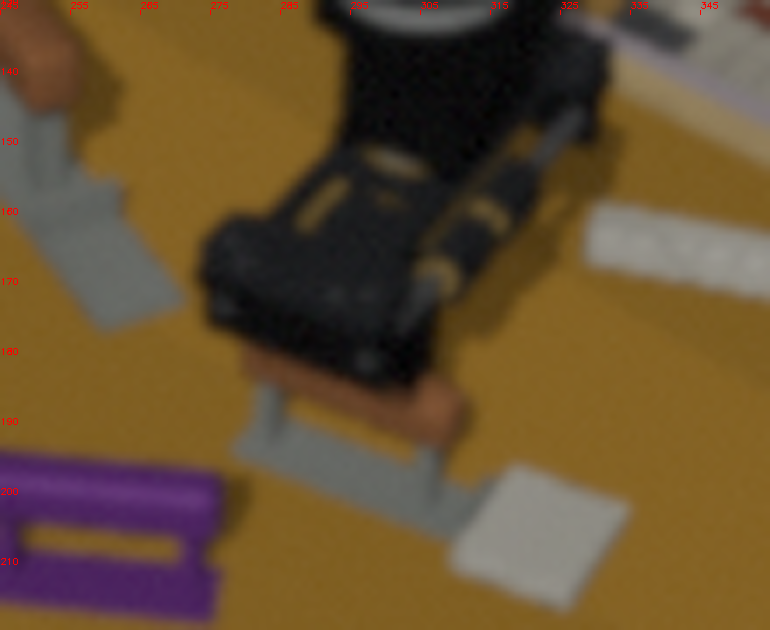

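View pics/d2c.png

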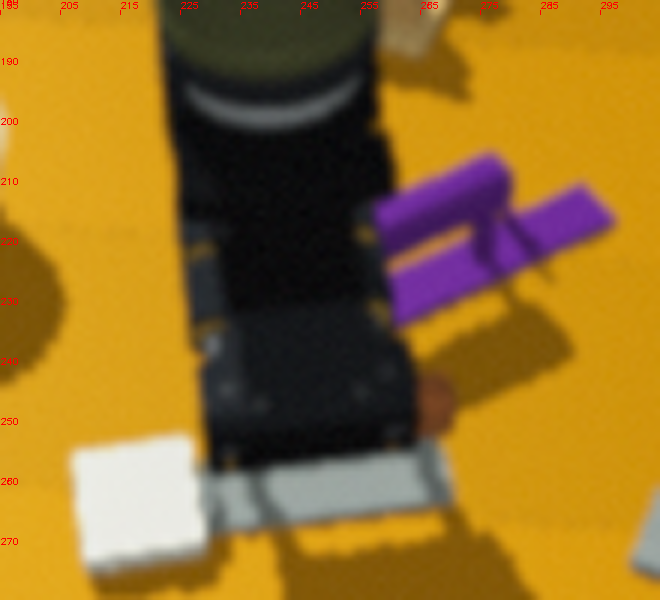

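View pics/w2c.png

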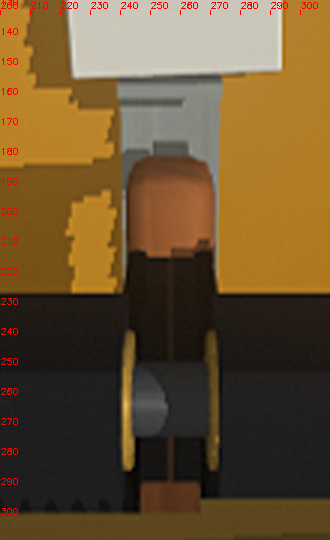

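The gripper reads nearly shut (0.6 mm), so the grip isn't held, and the fingertips seem to sit higher than I assumed. I'll check the finger geometry in the earlier open-finger view.

Run:
```python
from h import *
import pickle
o,d=pickle.load(open('w1.pkl','rb'));K=d['intrinsics'];T=np.linalg.inv(np.array(d['T_tool_cam']))
def pt(P):
    p=T@np.r_[P,1];return [round(K[0,0]*p[0]/-p[2]+K[0,2],1),round(K[1,1]*-p[1]/-p[2]+K[1,2],1)]
for x in (.008,0,-.011,-.023,-.033):
    print(x,[pt((x,y,z)) for y in(.0095,-.0095) for z in (-.0435,.0435)])
im=cv2.imread('pics/w1.png');im=np.clip(im.astype(float)*2.5,0,255).astype('uint8')
crop(im,90,180,330,130,2,'w1d.png')
```

```text
0.008 [[np.float64(199.8), np.float64(198.2)], [np.float64(313.0), np.float64(198.3)], [np.float64(201.2), np.float64(220.8)], [np.float64(311.5), np.float64(220.9)]]
0 [[np.float64(197.6), np.float64(201.9)], [np.float64(315.2), np.float64(202.0)], [np.float64(199.2), np.float64(225.3)], [np.float64(313.6), np.float64(225.4)]]
-0.011 [[np.float64(194.3), np.float64(207.4)], [np.float64(318.5), np.float64(207.6)], [np.float64(196.1), np.float64(232.0)], [np.float64(316.7), np.float64(232.1)]]
-0.023 [[np.float64(190.3), np.float64(214.3)], [np.float64(322.6), np.float64(214.4)], [np.float64(192.3), np.float64(240.2)], [np.float64(320.5), np.float64(240.3)]]
-0.033 [[np.float64(186.6), np.float64(220.7)], [np.float64(326.4), np.float64(220.8)], [np.float64(188.8), np.float64(247.8)], [np.float64(324.1), np.float64(247.9)]]
```

View pics/w1d.png

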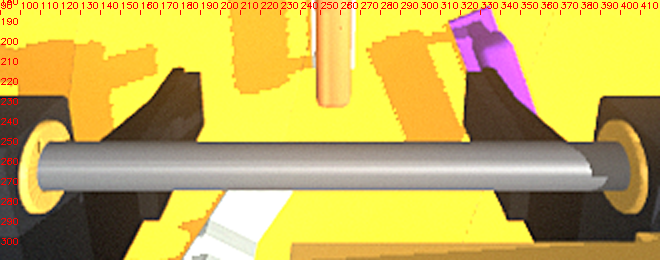

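In the open-finger view the tips project at (191,214) and (322,214). That puts the real fingertips about 23 mm *behind* the reported TCP, not 8 mm ahead, so the fingers closed just above the bar (tips at z≈62 mm). The peel hasn't moved. I'll raise slightly, reopen, and go about 31 mm lower.

Request:
drive_tool:
  offset:
    - [-0.003, 0, 0]
    - [-0.006, 0, 0]
    - [-0.006, 0, 0]
  angular:
    - [0, 0, 0]
    - [0, 0, 0]
    - [0, 0, 0]

```text
time_s: 5.1
tool_pos: [0.5844, 0.1459, 0.0454]
tool_rot: [87.8, 89.9, 12.0]
force: [0.6, 0.7, -0.5]
grip_width: 0.0006
```

Request:
drive_tool:
  offset:
    - [0, 0, 0]
    - [0, 0, 0]
    - [0, 0, 0]
    - [0, 0, 0]
    - [0, 0, 0]
  angular:
    - [0, 0, 0]
    - [0, 0, 0]
    - [0, 0, 0]
    - [0, 0, 0]
    - [0, 0, 0]
  fingers: -0.1

```text
time_s: 5.72
tool_pos: [0.5844, 0.1459, 0.0454]
tool_rot: [89.9, 89.9, 14.1]
force: [-0.1, 0.4, -0.6]
grip_width: 0.042
```

Run:
```python
from h import *
import pickle
o,d=grab('wrist','w3.png');pickle.dump((o,d),open('w3.pkl','wb'));print(o['tool_pos'],o['force'],o['grip_width'],o['time_s'])
im=cv2.imread('pics/w3.png');im=np.clip(im.astype(float)*2,0,255).astype('uint8')
crop(im,180,90,150,200,3,'w3c.png')
```

```text
[0.58436311 0.14590445 0.04538374] [-0.08526875  0.35413032 -0.61490825] 0.04201644827226249 5.725
```

View pics/w3c.png

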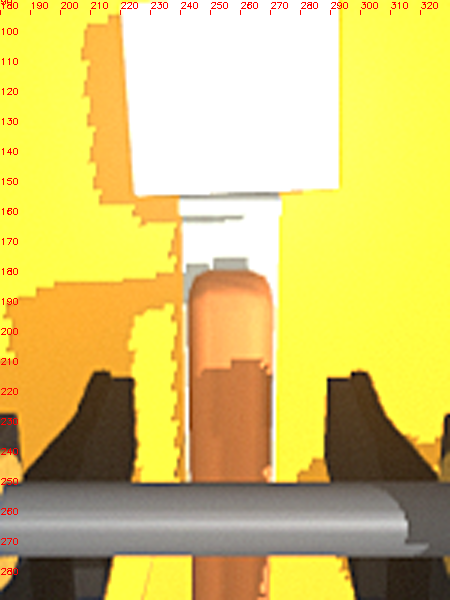

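The fingers are centred on the bar (edges at columns 224 and 289, bar centre 256.5). Descending 37 mm in two steps while watching the force.

Request:
drive_tool:
  offset:
    - [0.005, 0, 0]
    - [0.011, 0, 0]
    - [0.016, 0, 0]
    - [0.018, 0, 0]
  angular:
    - [0, 0, 0]
    - [0, 0, 0]
    - [0, 0, 0]
    - [0, 0, 0]
  fingers: -0.1

```text
time_s: 6.28
tool_pos: [0.584, 0.1458, 0.0267]
tool_rot: [98.6, 90.0, 22.8]
force: [0.2, 0.2, -1.0]
grip_width: 0.0478
```

Request:
drive_tool:
  offset:
    - [0.005, 0, 0]
    - [0.01, 0, 0]
    - [0.015, 0, 0]
    - [0.019, 0, 0]
    - [0.019, 0, 0]
  angular:
    - [0, 0, 0]
    - [0, 0, 0]
    - [0, 0, 0]
    - [0, 0, 0]
    - [0, 0, 0]

```text
time_s: 6.9
tool_pos: [0.5837, 0.1457, 0.0073]
tool_rot: [160.8, 90.0, 85.0]
force: [0.0, 0.1, 0.6]
grip_width: 0.0479
```

Request:
drive_tool:
  offset:
    - [0, 0, 0]
    - [0, 0, 0]
    - [0, 0, 0]
    - [0, 0, 0]
    - [0, 0, 0]
    - [0, 0, 0]
    - [0, 0, 0]
  angular:
    - [0, 0, 0]
    - [0, 0, 0]
    - [0, 0, 0]
    - [0, 0, 0]
    - [0, 0, 0]
    - [0, 0, 0]
    - [0, 0, 0]
  fingers: 1
  squeeze: 45

```text
time_s: 7.78
tool_pos: [0.5838, 0.1458, 0.0074]
tool_rot: [118.7, 90.0, 42.9]
force: [-1.0, -0.5, -0.3]
grip_width: 0.0198
```

Run:
```python
from h import *
import pickle
o,d=grab('wrist','w4.png');pickle.dump((o,d),open('w4.pkl','wb'));print(o['tool_pos'],o['force'],o['wrist_torque'],o['grip_width'],o['time_s'])
```

```text
[0.58383714 0.14578218 0.00744842] [-0.97615559 -0.51220661 -0.25165674] [0.01577429 0.0419381  0.04022528] 0.019838964797653375 7.775
```

View pics/w4.png

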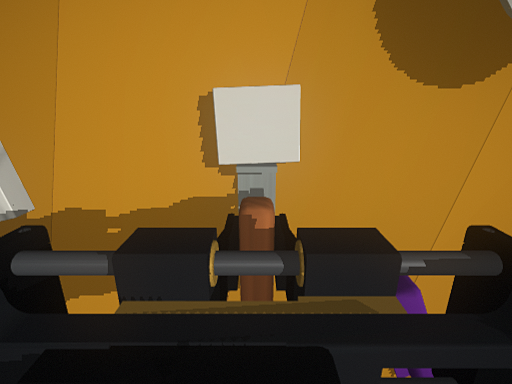

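Now the grip is held (19.8 mm opening) and the stone is still in place. Lifting gently.

Request:
drive_tool:
  offset:
    - [-0.001, 0, 0]
    - [-0.003, 0, 0]
    - [-0.007, 0, 0]
    - [-0.012, 0, 0]
    - [-0.018, 0, 0]
    - [-0.024, 0, 0]
    - [-0.028, 0, 0]
    - [-0.03, 0, 0]
    - [-0.03, 0, 0]
  angular:
    - [0, 0, 0]
    - [0, 0, 0]
    - [0, 0, 0]
    - [0, 0, 0]
    - [0, 0, 0]
    - [0, 0, 0]
    - [0, 0, 0]
    - [0, 0, 0]
    - [0, 0, 0]

```text
time_s: 8.95
tool_pos: [0.5839, 0.1458, 0.0375]
tool_rot: [103.0, 90.0, 27.3]
force: [-0.1, 0.5, -3.2]
grip_width: 0.0194
```

Run:
```python
from h import *
import pickle
o,d=grab('wrist','w5.png');pickle.dump((o,d),open('w5.pkl','wb'));print(o['tool_pos'],o['force'],o['wrist_torque'],o['grip_width'],o['time_s'])
R=Rt(o);print('yaw',np.degrees(np.arctan2(R[1,1],R[0,1])),R[2])
o,d=grab('side','d5.png')
a=cv2.imread('pics/w4.png');b=cv2.imread('pics/w5.png')
crop(np.hstack([a[70:220,200:310],b[70:220,200:310]]),0,0,220,150,3,'w45.png')
crop(cv2.imread('pics/d5.png'),195,180,110,110,5,'d5c.png')
```

```text
[0.58387429 0.14575793 0.03753159] [-0.10852423  0.47444338 -3.22070014] [ 0.06009373 -0.03562002  0.09875117] 0.019415002368300526 8.95
yaw 14.215463713976382 [-9.99999909e-01  4.14804547e-04 -9.60747001e-05]
```

View pics/w45.png

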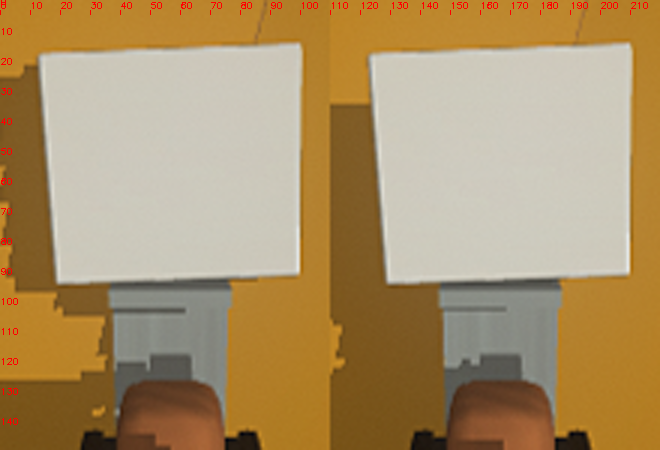

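View pics/d5c.png

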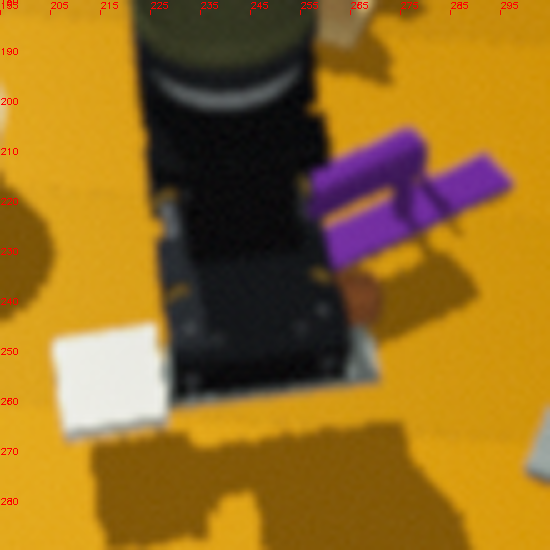

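Run:
```python
from h import *
off,rv,o=plan([.5099,-.1752,.0925],down(np.radians(-14.3),-1));print(off.round(4),rv.round(4))
for f in np.array([0.01,.04,.09,.15,.22,.29,.36,.43,.5]):print((off*f).round(3),(rv*f).round(3))
```

```text
[-0.0553 -0.1503  0.2929] [ 4.976e-01 -1.000e-04  2.000e-04]
[-0.001 -0.002  0.003] [ 0.005 -0.     0.   ]
[-0.002 -0.006  0.012] [ 0.02 -0.    0.  ]
[-0.005 -0.014  0.026] [ 0.045 -0.     0.   ]
[-0.008 -0.023  0.044] [ 0.075 -0.     0.   ]
[-0.012 -0.033  0.064] [ 0.109 -0.     0.   ]
[-0.016 -0.044  0.085] [ 0.144 -0.     0.   ]
[-0.02  -0.054  0.105] [ 0.179 -0.     0.   ]
[-0.024 -0.065  0.126] [ 0.214 -0.     0.   ]
[-0.028 -0.075  0.146] [ 0.249 -0.     0.   ]
```

Request:
drive_tool:
  offset:
    - [-0.002, 0, 0]
    - [-0.008, 0, 0]
    - [-0.018, 0, 0]
    - [-0.03, -0.001, 0.002]
    - [-0.042, -0.003, 0.006]
    - [-0.051, -0.007, 0.014]
    - [-0.055, -0.012, 0.024]
    - [-0.055, -0.018, 0.036]
    - [-0.055, -0.025, 0.05]
    - [-0.055, -0.032, 0.064]
  angular:
    - [0, 0, 0]
    - [0, 0, 0]
    - [0, 0, 0]
    - [0.004, 0, 0]
    - [0.01, 0, 0]
    - [0.023, 0, 0]
    - [0.04, 0, 0]
    - [0.06, 0, 0]
    - [0.083, 0, 0]
    - [0.107, 0, 0]

```text
time_s: 10.3
tool_pos: [0.5678, 0.0742, 0.0918]
tool_rot: [-87.0, 89.9, -169.1]
force: [0.6, -1.0, -3.8]
grip_width: 0.0196
```

Run:
```python
from h import *
off,rv,o=plan([.5099,-.1752,.0925],down(np.radians(-14.3),-1));print(off.round(4),rv.round(4),o['tool_pos'],o['joint_velocities'].round(1))
for f in np.array([0.06,.14,.23,.33,.43,.53,.63,.73,.82,.90]):print((off*f).round(3),(rv*f).round(3))
```

```text
[-0.0006 -0.0918  0.239 ] [3.885e-01 2.000e-04 1.000e-03] [0.56777281 0.07422726 0.09177239] [11.2 -6.7  3.2  6.1 -5.4 -2.4  4. ]
[-0.    -0.006  0.014] [0.023 0.    0.   ]
[-0.    -0.013  0.033] [0.054 0.    0.   ]
[-0.    -0.021  0.055] [0.089 0.    0.   ]
[-0.    -0.03   0.079] [0.128 0.    0.   ]
[-0.    -0.039  0.103] [0.167 0.    0.   ]
[-0.    -0.049  0.127] [0.206 0.    0.001]
[-0.    -0.058  0.151] [0.245 0.    0.001]
[-0.    -0.067  0.174] [0.284 0.    0.001]
[-0.001 -0.075  0.196] [0.319 0.    0.001]
[-0.001 -0.083  0.215] [0.35  0.    0.001]
```

Request:
drive_tool:
  offset:
    - [0, -0.005, 0.012]
    - [0, -0.011, 0.028]
    - [0, -0.018, 0.047]
    - [0, -0.026, 0.067]
    - [0, -0.034, 0.087]
    - [0, -0.042, 0.108]
    - [0, -0.05, 0.13]
    - [0, -0.058, 0.15]
    - [0, -0.065, 0.168]
    - [0, -0.071, 0.184]
  angular:
    - [0.02, 0, 0]
    - [0.046, 0, 0]
    - [0.076, 0, 0]
    - [0.109, 0, 0]
    - [0.142, 0, 0]
    - [0.176, 0, 0]
    - [0.21, 0, 0]
    - [0.245, 0, 0]
    - [0.275, 0, 0.001]
    - [0.3, 0, 0.001]

```text
time_s: 11.55
tool_pos: [0.5226, -0.1191, 0.0918]
tool_rot: [11.9, 90.0, -87.4]
force: [0.2, -0.1, -4.9]
grip_width: 0.0199
```

Run:
```python
from h import *
import pickle
o,d=grab('wrist','w6.png');pickle.dump((o,d),open('w6.pkl','wb'))
off,rv,o=plan([.5099,-.1752,.0925],down(np.radians(-14.3),-1));print(off.round(4),rv.round(4),o['tool_pos'],o['time_s'],o['grip_width'])
```

```text
[-0.0006 -0.0031  0.0543] [0.0829 0.0023 0.0003] [ 0.52194931 -0.12220081  0.09173165] 11.6 0.01987403474028177
```

View pics/w6.png

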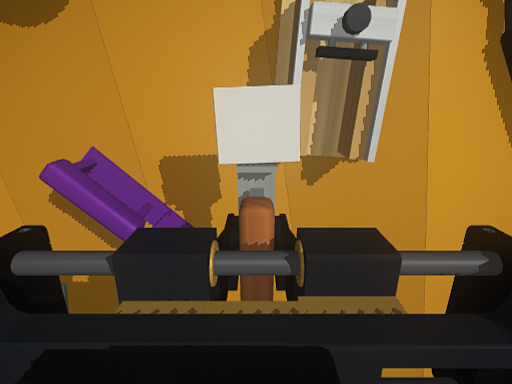

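Run:
```python
from h import *
off,rv,o=plan([.4857,-.169,.0925],down(np.radians(-14.3),-1));print(off.round(4),rv.round(4),o['tool_pos'],o['time_s'],o['grip_width'])
```

```text
[-0.0006 -0.028   0.0522] [0.0829 0.0023 0.0003] [ 0.52194931 -0.12220081  0.09173165] 11.6 0.01987403474028177
```

Request:
drive_tool:
  offset:
    - [0, -0.006, 0.012]
    - [0, -0.013, 0.024]
    - [0, -0.019, 0.035]
    - [0, -0.024, 0.044]
    - [0, -0.027, 0.05]
    - [0, -0.028, 0.052]
    - [0, -0.028, 0.052]
    - [0, -0.028, 0.052]
  angular:
    - [0.015, 0, 0]
    - [0.035, 0.001, 0]
    - [0.053, 0.001, 0]
    - [0.068, 0.002, 0]
    - [0.078, 0.002, 0]
    - [0.083, 0.002, 0]
    - [0.083, 0.002, 0]
    - [0.083, 0.002, 0]

```text
time_s: 12.6
tool_pos: [0.486, -0.1684, 0.0919]
tool_rot: [-72.0, 90.0, -176.2]
force: [0.7, -0.0, -3.8]
grip_width: 0.0194
```

Run:
```python
from h import *
import pickle
o,d=grab('wrist','w7.png');pickle.dump((o,d),open('w7.pkl','wb'))
print(o['tool_pos'],o['time_s'],o['grip_width'],o['joint_velocities'].round(2))
crop(cv2.imread('pics/w7.png'),180,0,160,230,3,'w7c.png')
```

```text
[ 0.4860107  -0.16835763  0.0918867 ] 12.6 0.0194209423863202 [-0.07  0.05  0.07 -0.09 -0.02 -0.03  0.01]
```

View pics/w7c.png

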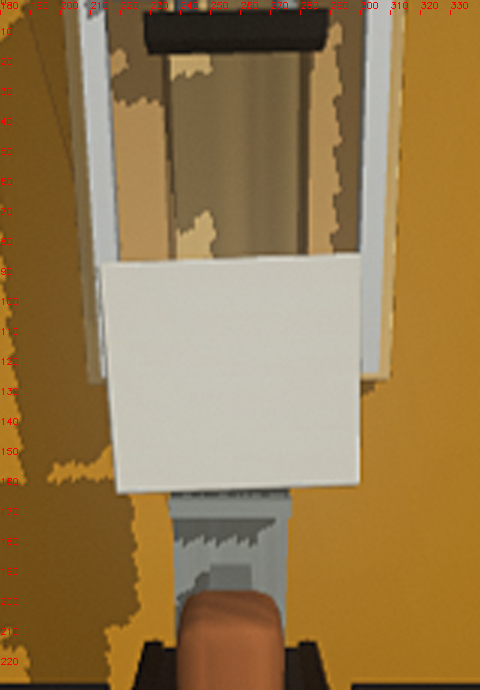

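Run:
```python
from fit import *
o,d=pickle.load(open('w7.pkl','rb'));e=wcam(o,d)
f=lambda a,b:(180+a/3-.33,b/3-.33)
L=[((106,20),.032,.053),((117,240),.032,.053),((361,20),-.032,.053),((361,240),-.032,.053),((165,90),.019,.045),((171,220),.019,.045),((303,90),-.019,.045),((300,240),-.019,.045)]
pts=[(ray(e,f(*c),z),y) for c,y,z in L]; pf=ray(e,f(374,377),.053)
def r(v):
    c,s=np.cos(v[2]),np.sin(v[2]);g=lambda p:((p[0]-v[0])*c+(p[1]-v[1])*s,-(p[0]-v[0])*s+(p[1]-v[1])*c)
    return [1e3*(g(p)[1]-y) for p,y in pts]+[1e3*g(pf)[0]]
s=least_squares(r,[.5458,-.1843,-.25]);v=s.x;print('rack',v[:2].round(4),np.degrees(v[2]),s.fun.round(2))
c,sn=np.cos(v[2]),np.sin(v[2])
loc=lambda p:((p[0]-v[0])*c+(p[1]-v[1])*sn,-(p[0]-v[0])*sn+(p[1]-v[1])*c)
for q,z in [((148,52),.046),((327,50),.046)]: print('buf',np.round(loc(ray(e,f(*q),z)),4))
# stone in hand: top z = tool z -.0074+.014
z=o['tool_pos'][2]-.0074+.014
q=[ray(e,f(*k),z) for k in [(101,263),(360,254),(359,484),(117,492)]]
m=np.mean(q,0);print('stone',np.round(loc(m),4),'yaw rel rack',np.degrees(np.arctan2(*((q[0]+q[1]-q[2]-q[3])[1::-1]))-v[2]),'sizes',np.linalg.norm(q[0]-q[1]),np.linalg.norm(q[1]-q[2]))
R=Rt(o);print('tool',np.round(loc(o['tool_pos']),4),'yaw',np.degrees(np.arctan2(R[1,1],R[0,1])))
# blade centre at shoulder
zz=o['tool_pos'][2]-.0074
a=[ray(e,f(*k),zz+.016) for k in [(168,500),(290,500)]];print('shoulder L/R',[np.round(loc(p),4) for p in a])
```

```text
rack [ 0.5445 -0.186 ] -12.990755881287036 [-1.01 -0.6   1.05 -0.28 -1.14 -1.37  1.37  1.98 -0.  ]
buf [0.0813 0.0217]
buf [ 0.0808 -0.0236]
stone [0.0043 0.0017] yaw rel rack 0.8038134449213478 sizes 0.054312126827427885 0.049085578743087104
tool [-0.061   0.0041] yaw -14.259262283102457
shoulder L/R [array([-0.0222,  0.0172]), array([-0.0228, -0.0104])]
```

Wrist measurement: rack at (0.5445, -0.186), yaw -13.0° (in hand terms), buffer face about 81 mm in. The stone sits about 2 mm left, and the tool needs turning by about +1.3°. Next is a move to a low hover, with peel z at 60 mm.

Run:
```python
from h import *
y=np.radians(-13.);u=np.array([np.cos(y),np.sin(y)]);w=np.array([-u[1],u[0]])
p=np.array([.5445,-.186])-.033*u+.0005*w
off,rv,o=plan([*p,.0674],down(y,-1));print(p,off.round(4),rv.round(4))
```

```text
[ 0.51245826 -0.17808943] [0.0245 0.0281 0.0029] [-0.0219  0.0001  0.0002]
```

Request:
drive_tool:
  offset:
    - [0.001, 0.001, 0]
    - [0.003, 0.003, 0.001]
    - [0.006, 0.007, 0.001]
    - [0.01, 0.012, 0.001]
    - [0.014, 0.017, 0.002]
    - [0.018, 0.022, 0.002]
    - [0.022, 0.026, 0.003]
    - [0.024, 0.028, 0.003]
    - [0.0245, 0.028, 0.003]
    - [0.0245, 0.028, 0.003]
  angular:
    - [-0.002, 0, 0]
    - [-0.005, 0, 0]
    - [-0.008, 0, 0]
    - [-0.012, 0, 0]
    - [-0.015, 0, 0]
    - [-0.018, 0, 0]
    - [-0.02, 0, 0]
    - [-0.022, 0, 0]
    - [-0.022, 0, 0]
    - [-0.022, 0, 0]

```text
time_s: 13.9
tool_pos: [0.5123, -0.1781, 0.0674]
tool_rot: [-67.8, 90.0, -170.8]
force: [0.7, -0.2, -3.2]
grip_width: 0.0195
```

Run:
```python
from h import *
import pickle
o,d=grab('wrist','w8.png');pickle.dump((o,d),open('w8.pkl','wb'))
print(o['tool_pos'],o['time_s'],o['grip_width'],o['force'])
grab('scene','s8.png');grab('side','d8.png')
crop(cv2.imread('pics/w8.png'),180,0,160,200,3,'w8c.png')
s=cv2.resize(cv2.imread('pics/s8.png')[190:310,140:260],None,fx=4,fy=4,interpolation=2);t=cv2.resize(cv2.imread('pics/d8.png')[110:210,210:310],None,fx=3.2,fy=4.8,interpolation=2)
cv2.imwrite('pics/sd8.png',np.hstack([s,t]))
```

```text
[ 0.51229315 -0.1781345   0.06739411] 13.9 0.019500620697806573 [ 0.68915499 -0.24973588 -3.22191586]
```

View pics/w8c.png

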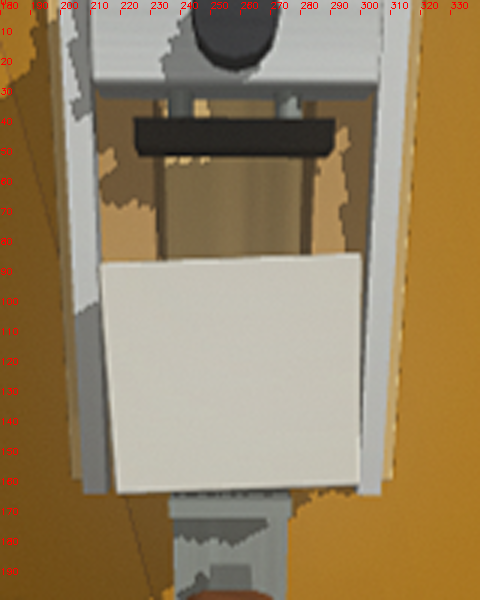

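View pics/sd8.png

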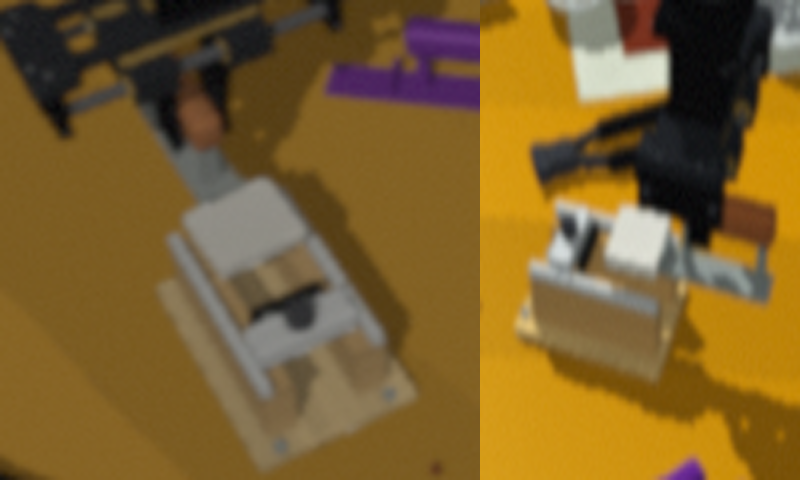

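The stone is centred between the fences (fence inner edges in the crop at 108 and 357, stone 117–358), and the blade is over the channel. Lowering now.

Request:
drive_tool:
  offset:
    - [0.001, 0, 0]
    - [0.004, 0, 0]
    - [0.008, 0, 0]
    - [0.012, 0, 0]
    - [0.015, 0, 0]
    - [0.017, 0, 0]
    - [0.018, 0, 0]
    - [0.019, 0, 0]
    - [0.02, 0, 0]
    - [0.021, 0, 0]
  angular:
    - [0, 0, 0]
    - [0, 0, 0]
    - [0, 0, 0]
    - [0, 0, 0]
    - [0, 0, 0]
    - [0, 0, 0]
    - [0, 0, 0]
    - [0, 0, 0]
    - [0, 0, 0]
    - [0, 0, 0]

```text
time_s: 15.3
tool_pos: [0.5126, -0.1783, 0.0467]
tool_rot: [62.2, 90.0, -40.8]
force: [0.8, 0.3, -3.4]
grip_width: 0.0193
```

Request:
drive_tool:
  offset:
    - [0.001, 0, 0]
    - [0.002, 0, 0]
    - [0.002, 0, 0]
  angular:
    - [0, 0, 0]
    - [0, 0, 0]
    - [0, 0, 0]

```text
time_s: 15.68
tool_pos: [0.5126, -0.1783, 0.0446]
tool_rot: [56.7, 90.0, -46.3]
force: [0.4, -0.7, -3.1]
grip_width: 0.0198
```

Run:
```python
from h import *
import pickle
o,d=grab('wrist','w9.png');pickle.dump((o,d),open('w9.pkl','wb'))
print(o['tool_pos'],o['time_s'],o['grip_width'],o['force'])
grab('scene','s9.png');grab('side','d9.png')
crop(cv2.imread('pics/w9.png'),180,0,160,200,3,'w9c.png')
s=cv2.resize(cv2.imread('pics/s9.png')[190:310,140:260],None,fx=4,fy=4,interpolation=2);t=cv2.resize(cv2.imread('pics/d9.png')[110:210,210:310],None,fx=3.2,fy=4.8,interpolation=2)
cv2.imwrite('pics/sd9.png',np.hstack([s,t]))
```

```text
[ 0.51257372 -0.17827825  0.04464363] 15.675 0.01976812403149461 [ 0.43086726 -0.72134405 -3.076781  ]
```

View pics/w9c.png

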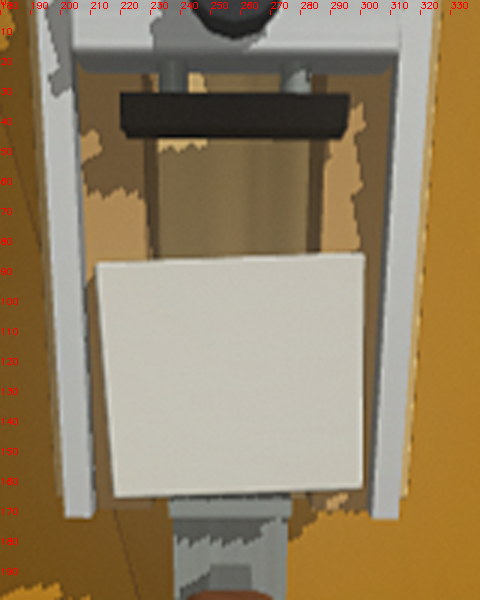

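View pics/sd9.png

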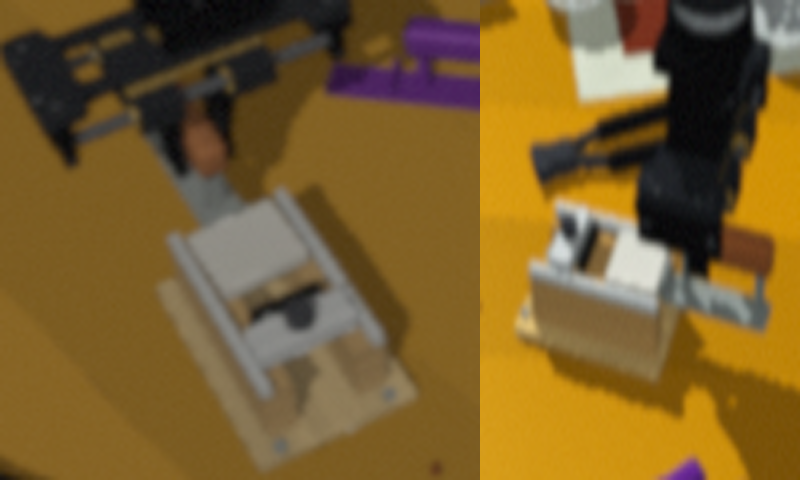

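The stone is down on the rails between the fences, with its front edge (row 86) about 24 mm short of the buffer (row 45). Pushing the first 18 mm slowly.

Request:
drive_tool:
  offset:
    - [0, 0.001, 0]
    - [0, 0.0025, 0]
    - [0, 0.004, 0]
    - [0, 0.006, 0]
    - [0, 0.008, 0]
    - [0, 0.01, 0]
    - [0, 0.012, 0]
    - [0, 0.014, 0]
    - [0, 0.016, 0]
    - [0, 0.018, 0]
  angular:
    - [0, 0, 0]
    - [0, 0, 0]
    - [0, 0, 0]
    - [0, 0, 0]
    - [0, 0, 0]
    - [0, 0, 0]
    - [0, 0, 0]
    - [0, 0, 0]
    - [0, 0, 0]
    - [0, 0, 0]

```text
time_s: 17.08
tool_pos: [0.5303, -0.1823, 0.0447]
tool_rot: [65.8, 90.0, -37.2]
force: [-0.7, -0.3, -3.7]
grip_width: 0.02
```

Run:
```python
from h import *
import pickle
for i in range(1):
    o,d=grab('wrist','w10.png')
R=Rt(o);print(o['tool_pos'],o['time_s'],o['grip_width'],R.T@o['force'],np.degrees(np.arctan2(R[1,1],R[0,1])),R[2])
print(R.T@telemetry.get_obs()['force'])
crop(cv2.imread('pics/w10.png'),180,0,160,200,3,'w10c.png')
```

```text
[ 0.53032178 -0.18234443  0.04469434] 17.075 0.019975904177785456 [ 3.74536491 -0.65554425  0.41038983] -12.99718181419035 [-9.99999725e-01  6.77137478e-04  3.04069889e-04]
[ 3.78657166 -0.0149312  -0.2115477 ]
```

View pics/w10c.png

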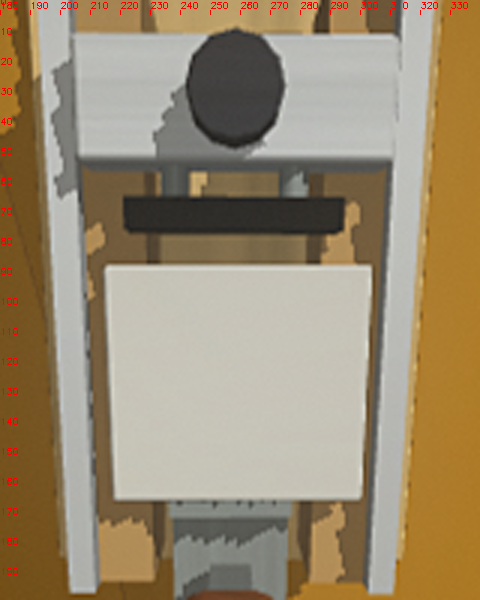

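The stone has squared against the shoulder, with about 6 mm left to the buffer (rows 233→265 in the crop). From here I'll feel for contact in small steps.

Request:
drive_tool:
  offset:
    - [0, 0.001, 0]
    - [0, 0.002, 0]
    - [0, 0.003, 0]
    - [0, 0.004, 0]
    - [0, 0.004, 0]
  angular:
    - [0, 0, 0]
    - [0, 0, 0]
    - [0, 0, 0]
    - [0, 0, 0]
    - [0, 0, 0]

```text
time_s: 17.75
tool_pos: [0.5347, -0.1833, 0.0448]
tool_rot: [81.0, 89.9, -22.0]
force: [-0.8, 0.9, -3.0]
grip_width: 0.0198
```

Request:
drive_tool:
  offset:
    - [0, 0.001, 0]
    - [0, 0.002, 0]
    - [0, 0.002, 0]
  angular:
    - [0, 0, 0]
    - [0, 0, 0]
    - [0, 0, 0]

```text
time_s: 18.12
tool_pos: [0.5368, -0.1839, 0.0448]
tool_rot: [82.1, 89.9, -20.9]
force: [-0.5, -0.5, -4.3]
grip_width: 0.02
```

Run:
```python
from h import *
F=[]
for i in range(6):
    o,d=grab('wrist','w11.png');R=Rt(o);F.append(R.T@o['force'])
print(o['tool_pos'],o['time_s'],np.mean(F,0).round(2),np.std(F,0).round(2))
crop(cv2.imread('pics/w11.png'),180,0,160,200,3,'w11c.png')
```

```text
[ 0.53678817 -0.18382943  0.04485708] 18.375 [ 3.32  0.15 -0.23] [0.48 0.38 0.5 ]
```

View pics/w11c.png

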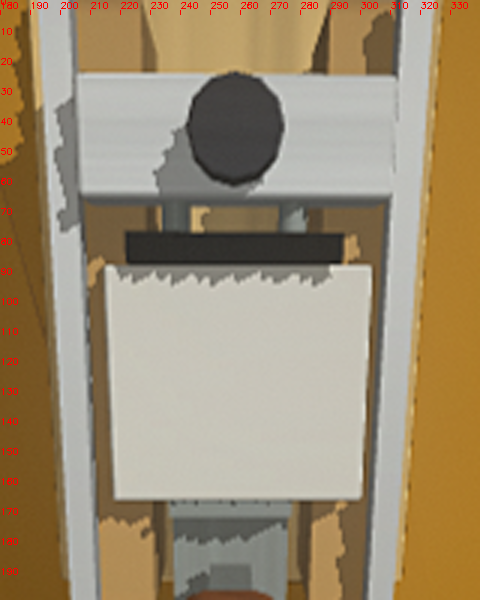

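Request:
drive_tool:
  offset:
    - [0, 0.001, 0]
    - [0, 0.002, 0]
    - [0, 0.002, 0]
  angular:
    - [0, 0, 0]
    - [0, 0, 0]
    - [0, 0, 0]

```text
time_s: 18.8
tool_pos: [0.538, -0.184, 0.0447]
tool_rot: [-20.2, 90.0, -123.1]
force: [-2.9, 0.7, -1.8]
grip_width: 0.0199
```

```bash
cat > ff.py <<'E'
from h import *
import sys
F=[]
for i in range(6):
    o,d=grab('wrist',sys.argv[1]+'.png');R=Rt(o);F.append(R.T@o['force'])
print(o['tool_pos'],o['time_s'],np.mean(F,0).round(2),np.std(F,0).round(2))
E
python3 ff.py w12
```

```text
[ 0.53837614 -0.18412751  0.04470416] 19.05 [ 1.68 -3.64 -0.58] [0.62 0.5  0.39]
```

Contact felt, at 3.6 N. One more millimetre for a clear press of about 5 N.

Request:
drive_tool:
  offset:
    - [0, 0.0006, 0]
    - [0, 0.0012, 0]
    - [0, 0.0012, 0]
  angular:
    - [0, 0, 0]
    - [0, 0, 0]
    - [0, 0, 0]

```text
time_s: 19.48
tool_pos: [0.5389, -0.1842, 0.0446]
tool_rot: [-74.3, 90.0, -177.3]
force: [-5.5, 2.3, -0.4]
grip_width: 0.0198
```

```bash
python3 ff.py w13; python3 -c "
from h import *
crop(cv2.imread('pics/w13.png'),180,0,160,200,3,'w13c.png')"
```

```text
[ 0.5388829  -0.1842351   0.04459386] 19.725 [ 0.44 -5.75 -0.34] [0.24 0.44 0.37]
```

View pics/w13c.png

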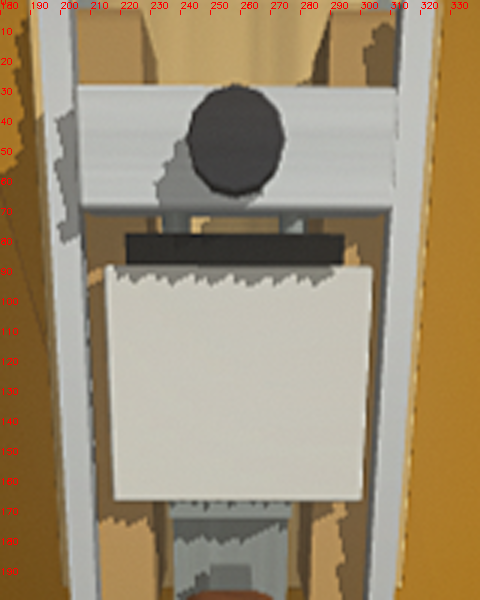

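A press of about 5.75 N, with the stone square against the buffer and the buffer visibly pushed back. Now easing off slowly so the spring doesn't kick the stone.

Request:
drive_tool:
  offset:
    - [0, -0.0005, 0]
    - [0, -0.001, 0]
    - [0, -0.0015, 0]
    - [0, -0.002, 0]
    - [0, -0.0025, 0]
    - [0, -0.003, 0]
    - [0, -0.0035, 0]
    - [0, -0.004, 0]
    - [0, -0.0045, 0]
    - [0, -0.005, 0]
  angular:
    - [0, 0, 0]
    - [0, 0, 0]
    - [0, 0, 0]
    - [0, 0, 0]
    - [0, 0, 0]
    - [0, 0, 0]
    - [0, 0, 0]
    - [0, 0, 0]
    - [0, 0, 0]
    - [0, 0, 0]

```text
time_s: 21.02
tool_pos: [0.534, -0.1831, 0.0446]
tool_rot: [-63.7, 90.0, -166.7]
force: [-0.3, -0.2, -3.9]
grip_width: 0.0197
```

Request:
drive_tool:
  offset:
    - [0, -0.001, 0]
    - [0, -0.002, 0]
    - [0, -0.003, 0]
    - [0.001, -0.003, 0]
    - [0.003, -0.003, 0]
    - [0.004, -0.003, 0]
    - [0.004, -0.003, 0]
  angular:
    - [0, 0, 0]
    - [0, 0, 0]
    - [0, 0, 0]
    - [0, 0, 0]
    - [0, 0, 0]
    - [0, 0, 0]
    - [0, 0, 0]

```text
time_s: 21.9
tool_pos: [0.531, -0.1824, 0.0404]
tool_rot: [-83.2, 90.0, 173.8]
force: [0.2, 0.2, -3.2]
grip_width: 0.0196
```

```bash
python3 ff.py w14; python3 -c "
from h import *
crop(cv2.imread('pics/w14.png'),180,0,160,200,3,'w14c.png')"
```

```text
[ 0.53112913 -0.18243644  0.04064882] 22.15 [ 3.5 -0.4  0.1] [0.27 0.46 0.64]
```

View pics/w14c.png

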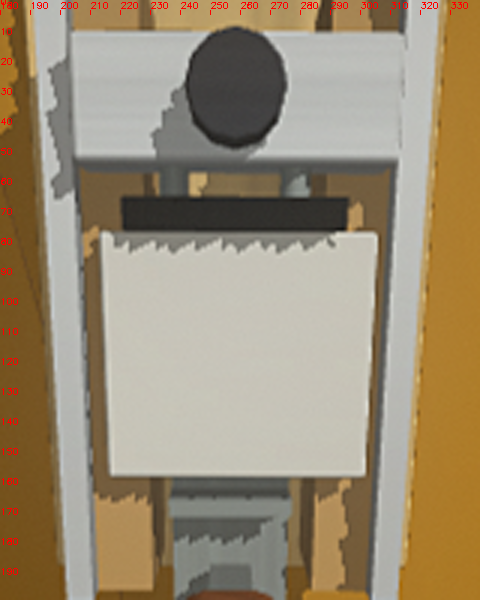

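The stone rests square against the buffer and the shoulder is clear. Drawing the peel straight out.

Request:
drive_tool:
  offset:
    - [0, -0.002, 0]
    - [0, -0.006, 0]
    - [0, -0.012, 0]
    - [0, -0.019, 0]
    - [0, -0.027, 0]
    - [0, -0.035, 0]
    - [0, -0.043, 0]
    - [0, -0.051, 0]
    - [0, -0.058, 0]
    - [0, -0.062, 0]
  angular:
    - [0, 0, 0]
    - [0, 0, 0]
    - [0, 0, 0]
    - [0, 0, 0]
    - [0, 0, 0]
    - [0, 0, 0]
    - [0, 0, 0]
    - [0, 0, 0]
    - [0, 0, 0]
    - [0, 0, 0]

```text
time_s: 23.45
tool_pos: [0.4703, -0.1684, 0.0407]
tool_rot: [-45.2, 90.0, -148.2]
force: [0.0, 0.6, -3.2]
grip_width: 0.0198
```

```bash
python3 ff.py w15
```

```text
[ 0.47105    -0.16856864  0.04079553] 23.7 [3.62 0.3  0.2 ] [0.37 0.5  0.49]
```

View pics/w15.png

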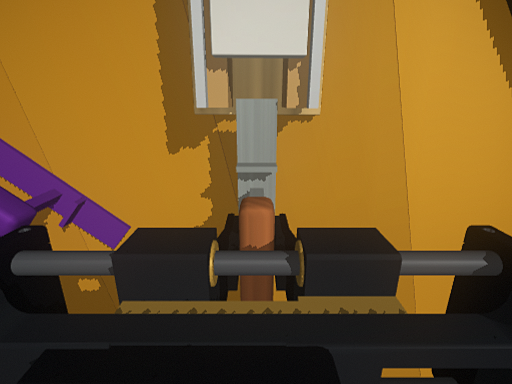

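The blade is out from under the stone (tip at row 98, stone's rear edge at row 55). Lifting, then returning to the peel's original spot, which is known to be clear.

Request:
drive_tool:
  offset:
    - [-0.004, 0, 0]
    - [-0.014, 0, 0]
    - [-0.028, 0, 0]
    - [-0.042, 0, 0]
    - [-0.054, 0, 0]
    - [-0.06, 0, 0]
  angular:
    - [0, 0, 0]
    - [0, 0, 0]
    - [0, 0, 0]
    - [0, 0, 0]
    - [0, 0, 0]
    - [0, 0, 0]

```text
time_s: 24.5
tool_pos: [0.4716, -0.1688, 0.102]
tool_rot: [67.5, 89.9, -35.5]
force: [0.3, 0.2, -3.1]
grip_width: 0.0193
```

Run:
```python
from h import *
off,rv,o=plan([.5838,.1458,.1],down(np.radians(14.2),-1));print(off.round(4),rv.round(4),o['tool_pos'])
```

```text
[ 0.0019  0.0386 -0.3317] [-0.4747  0.001  -0.0014] [ 0.47159753 -0.16877371  0.10201629]
```

Request:
drive_tool:
  offset:
    - [0, 0.001, -0.006]
    - [0, 0.002, -0.02]
    - [0, 0.005, -0.04]
    - [0, 0.008, -0.065]
    - [0, 0.011, -0.095]
    - [0, 0.014, -0.125]
    - [0, 0.018, -0.155]
    - [0, 0.022, -0.185]
    - [0, 0.025, -0.215]
    - [0, 0.029, -0.245]
  angular:
    - [-0.01, 0, 0]
    - [-0.03, 0, 0]
    - [-0.06, 0, 0]
    - [-0.095, 0, 0]
    - [-0.135, 0, 0]
    - [-0.18, 0, 0]
    - [-0.22, 0, 0]
    - [-0.265, 0, 0]
    - [-0.31, 0, 0]
    - [-0.35, 0.001, -0.001]

```text
time_s: 25.75
tool_pos: [0.5551, 0.0667, 0.1019]
tool_rot: [145.3, 89.9, 62.6]
force: [0.2, -0.3, -3.4]
grip_width: 0.0197
```

Run:
```python
from h import *
off,rv,o=plan([.5838,.1458,.05],down(np.radians(14.2),-1));print(off.round(4),rv.round(4),o['tool_pos'])
```

```text
[ 0.052   0.0385 -0.0748] [-0.1204 -0.0008 -0.0006] [0.55513662 0.06670225 0.10190514]
```

Request:
drive_tool:
  offset:
    - [0, 0.012, -0.025]
    - [0, 0.023, -0.046]
    - [0, 0.032, -0.062]
    - [0, 0.037, -0.071]
    - [0.004, 0.0385, -0.075]
    - [0.014, 0.0385, -0.075]
    - [0.028, 0.0385, -0.075]
    - [0.042, 0.0385, -0.075]
    - [0.05, 0.0385, -0.075]
    - [0.052, 0.0385, -0.075]
  angular:
    - [-0.03, 0, 0]
    - [-0.065, 0, 0]
    - [-0.095, 0, 0]
    - [-0.115, 0, 0]
    - [-0.12, -0.001, -0.001]
    - [-0.12, -0.001, -0.001]
    - [-0.12, -0.001, -0.001]
    - [-0.12, -0.001, -0.001]
    - [-0.12, -0.001, -0.001]
    - [-0.12, -0.001, -0.001]

```text
time_s: 27.0
tool_pos: [0.5833, 0.1458, 0.0491]
tool_rot: [-88.1, 89.9, -164.0]
force: [0.2, 0.1, -3.6]
grip_width: 0.0199
```

Run:
```python
from h import *
off,rv,o=plan([.5838,.1458,.0076],down(np.radians(14.2),-1));print(off.round(4),rv.round(4),o['tool_pos'])
o,d=grab('wrist','w16.png');grab('side','d16.png')
crop(cv2.imread('pics/d16.png'),190,180,120,110,5,'d16c.png')
```

```text
[0.0415 0.0005 0.0001] [-0.0006  0.0001  0.0017] [0.58332133 0.1457542  0.0491125 ]
```

View pics/w16.png

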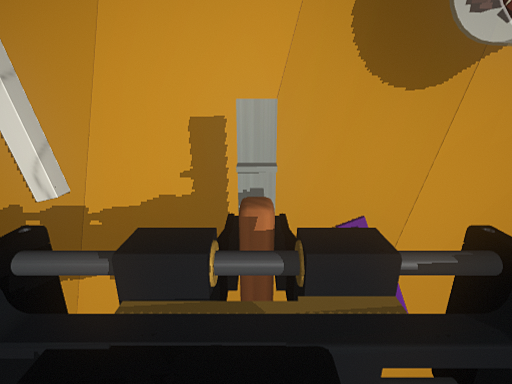

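View pics/d16c.png

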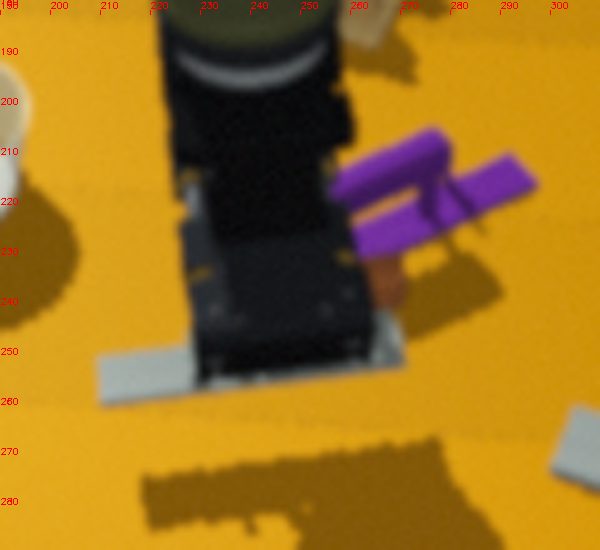

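The area is clear and the peel is level. Lowering to the table.

Request:
drive_tool:
  offset:
    - [0.005, 0, 0]
    - [0.015, 0, 0]
    - [0.026, 0, 0]
    - [0.034, 0, 0]
    - [0.038, 0, 0]
    - [0.0395, 0, 0]
    - [0.0405, 0, 0]
    - [0.0405, 0, 0]
  angular:
    - [0, 0, 0.001]
    - [0, 0, 0.002]
    - [0, 0, 0.002]
    - [0, 0, 0.002]
    - [0, 0, 0.002]
    - [0, 0, 0.002]
    - [0, 0, 0.002]
    - [0, 0, 0.002]

```text
time_s: 28.1
tool_pos: [0.584, 0.1461, 0.0097]
tool_rot: [85.7, 89.9, 9.9]
force: [0.5, 0.3, -4.1]
grip_width: 0.0197
```

```bash
python3 ff.py w17
```

```text
[0.58398228 0.14609135 0.00961863] 28.35 [ 3.68  0.1  -0.26] [0.34 0.62 0.67]
```

Request:
drive_tool:
  offset:
    - [0.001, 0, 0]
    - [0.002, 0, 0]
    - [0.0025, 0, 0]
    - [0.0025, 0, 0]
  angular:
    - [0, 0, 0]
    - [0, 0, 0]
    - [0, 0, 0]
    - [0, 0, 0]

```text
time_s: 28.9
tool_pos: [0.584, 0.1461, 0.0074]
tool_rot: [79.2, 89.9, 3.4]
force: [-1.1, 0.2, 0.6]
grip_width: 0.0198
```

```bash
python3 ff.py w18
```

```text
[0.58403731 0.14608646 0.00741486] 29.15 [-1.72 -1.23  0.68] [0.78 0.34 0.8 ]
```

The peel is on the table, since its weight has come off the wrist. Opening partway, then rising straight up.

Request:
drive_tool:
  offset:
    - [0, 0, 0]
    - [0, 0, 0]
    - [0, 0, 0]
    - [0, 0, 0]
    - [0, 0, 0]
  angular:
    - [0, 0, 0]
    - [0, 0, 0]
    - [0, 0, 0]
    - [0, 0, 0]
    - [0, 0, 0]
  fingers: -0.1

```text
time_s: 29.82
tool_pos: [0.5841, 0.1462, 0.0074]
tool_rot: [82.6, 89.9, 6.8]
force: [-0.2, 0.4, -0.4]
grip_width: 0.0477
```

Request:
drive_tool:
  offset:
    - [-0.004, 0, 0]
    - [-0.015, 0, 0]
    - [-0.03, 0, 0]
    - [-0.05, 0, 0]
    - [-0.075, 0, 0]
    - [-0.1, 0, 0]
    - [-0.12, 0, 0]
    - [-0.13, 0, 0]
    - [-0.13, 0, 0]
  angular:
    - [0, 0, 0]
    - [0, 0, 0]
    - [0, 0, 0]
    - [0, 0, 0]
    - [0, 0, 0]
    - [0, 0, 0]
    - [0, 0, 0]
    - [0, 0, 0]
    - [0, 0, 0]

```text
time_s: 30.95
tool_pos: [0.5842, 0.1461, 0.1381]
tool_rot: [79.9, 89.8, 4.0]
force: [0.1, -0.2, -0.7]
grip_width: 0.0475
```

Run:
```python
from h import *
o,d=grab('wrist','w20.png');grab('scene','s20.png');grab('side','d20.png');print(o['tool_pos'],o['force'],o['grip_width'],o['time_s'])
s=cv2.resize(cv2.imread('pics/s20.png')[150:310,150:350],None,fx=3,fy=3,interpolation=2);cv2.imwrite('pics/s20c.png',s)
cv2.imwrite('pics/d20c.png',cv2.resize(cv2.imread('pics/d20.png')[130:290,190:350],None,fx=3.7,fy=3.7,interpolation=2))
```

```text
[0.58416112 0.14611159 0.13807839] [ 0.07703446 -0.19647785 -0.67305952] 0.04753151404318437 30.95
```

View pics/s20c.png

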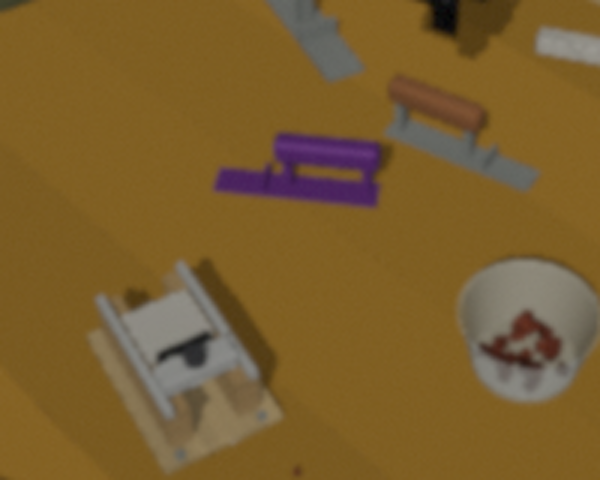

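View pics/d20c.png

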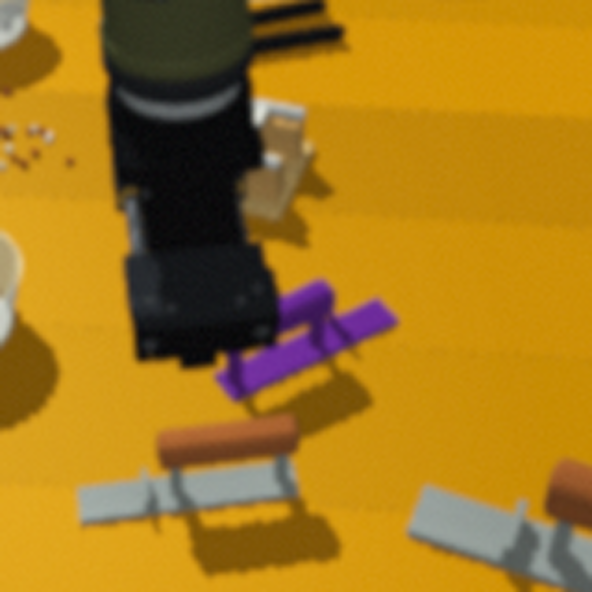

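View pics/w20.png

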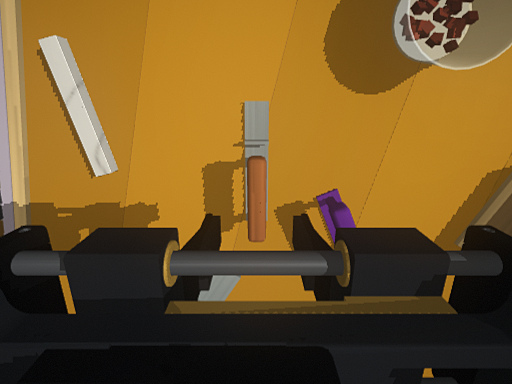

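The peel stands flat and alone (scene crop (465,130)), and the stone lies between the fences touching the dark buffer (scene crop (165,325)). The purple peel, bar, tub and nippers look undisturbed. Handing in.

```bash
python3 -c "
from cell import sign_off
print(sign_off())"
```

```text
the job is handed in; nothing more can be done
None
```

The stone is on the rails against the buffer, the peel is back on the table where it started, and the job was handed in at about 31 s of the 69 s allowed.

**What I did:**
- I took the small brown-handled peel by its grip (45 N, reading 19.8 mm wide) and carried the stone level to the rack.
- I lowered the stone onto the rails and slid it in until the buffer gave. The press held about 5.7 N for a moment.
- I eased off slowly, drew the blade out, and stood the peel flat on the table.

**Last checks:**
- **Stone:** it looked square in the close wrist view just after I eased off. In the final scene picture it still lies between the fences against the buffer.
- **Peel:** it stands flat and alone, with the gripper open and about 13 cm above where it held the grip, touching nothing.
- **Bystanders:** in the last pictures they looked as they were before.

**What failed or disagreed:**
- **First grasp:** it missed. The fingertips lie about 23 mm behind the reported tool point, not 8 mm ahead as described, so the fingers closed just above the grip. The peel did not move. I found the offset in the wrist picture and went about 31 mm lower.
- **Measurements:** the fixed cameras and the wrist camera differed by about 2 mm and 1.3° on the rack's pose. I used the wrist camera's values. It also read lengths about 3% short.

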